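# Tighten the craft-room glue press with its tommy bar

### The job

Tighten the bench press on the glued boards: use the long slim steel bar (not the thick one or the short one) to turn the press's collar clockwise, seen from above, until the lug on its rim comes up against the stop pin. Stand the bar in a hole of the collar and push it round; when the overhead yoke stops it, lift it out and move it to another hole. Work the collar with the bar only, fingers off it, and at the end stand the bar back in the wooden block it came from and let go.

Things in the scene. Friction and masses are not known exactly. Their poses are not given: they have to be found in the camera images.
- collar (a joint): Turn of the press's collar about its upright screw, rad: 0 = tight (lug meets the stop pin, a rigid stop), -3.25 to -2.9 at the start; grows CLOCKWISE seen from above. The thread is fine: take its height as constant. It turns stiffly (about 0.15 N m, some 3 N on the bar) and stays where it is left. At 0 the axes of collar_top lie along those of press_axis.
- collar_top (a point): Centre of the collar's top face; turns with it; z up; 86 mm above the bench. Steel ring nut, 150 mm across, 32 high. 8 square holes in its top, 20 x 20 mm, 26 deep, centred 55 mm from the axis, at 33 + 45 k degrees anticlockwise from this frame's x. The lug, 18 mm wide, sticks out of the rim to 94 mm from the axis at 10.5 degrees.
- press_axis (a point): Fixed, on the screw's axis, 86 mm above the bench; z up. Grey yoke 16 mm wide along this frame's y over the collar's centre, 100 to 116 mm above the bench (nuts to 122), on columns at y = +-112 mm. It stops the bar: one push gives at most about 145 degrees, on either side. Stop pin: 12 mm round, 84 mm from the axis on the +x side, top 98 mm above the bench. Base 220 x 280 mm.
- bar_mid (a point): Centre (half-way up) of the long slim bar: plain round steel, 15 mm diameter, 130 mm long, 0.18 kg, z along it. It stands upright in its block, foot 10 mm and top 140 mm above the bench. Near it in similar blocks, in any order: a thick bar (25 mm diameter, 130 mm long, too thick for the holes) and a short one (15 mm diameter, 75 mm long, too short).
- holder_hole0 (a point): Centre of the mouth of the hole in the long slim bar's own wooden block, 45 mm above the bench. The block is 70 x 70 x 45 mm and fixed to the bench; the hole is upright, 19 mm across, 35 mm deep, with a 2 mm chamfer.
Not all that is in view belongs to the job. What is shaped like the part that bears holder_hole0 but blue, purple or red is not meant.

How it is judged:
By the outcome, as a careful person would: the job done as asked, in the order asked, and still so for the second after the job is handed in, with the robot touching nothing.
It also fails if it takes over 58 s, if anything falls off the work surface, if the arm or the gripper's body presses on something with over 40 N, if the wrist force passes 120 N, or if a joint passes its speed limit or range.

### The arm

A 7-joint arm with a two-finger parallel gripper is mounted at the origin on the work surface. World frame = base frame: x ahead of the robot, y to its left, z up, the work surface at z = 0. Lengths are in m, angles in rad, forces in N, time in s.
With the tool pointing down it reaches from about 0.4 to 0.875 m from the base axis. Payload 19.3 kg.
Tool frame: the origin (TCP) lies at the very end of the fingers, on their centre line; the grasp point (between the pads) lies 19 mm behind it; z points along the fingers, y is the direction in which the jaws open and shut (so a half turn about z gives the same grasp; the last joint's range is limited). The gripper opens to 85 mm and grips with 20 to 120 N. Pads are 22 mm wide; open, the fingers measure 114 mm over their backs; the gripper's body (76 mm by 85 mm) begins 54 mm behind the grasp point. The pads swing forward as they close: fully open they stand 13 mm farther back than shut.
Start: joints at [1.102, 0.521, -0.036, 1.599, 0.021, 1.021, -0.113], TCP at [0.243, -0.576, 0.202] pointing down, gripper open.
Joint ranges: [-2.91, 2.91], [-0.3, 2.13], [-1.5, 1.42], [0.17, 2.43], [-1.26, 4.41], [0.16, 1.93], [-2.52, 2.52]. Speed limits (rad/s): [1.89, 1.89, 2.39, 2.39, 3.01, 3.01, 3.01].

### API

Orientations are given as [roll, pitch, yaw] about the fixed x, y, z axes, in that order (R = Rz(yaw) Ry(pitch) Rx(roll)).
In Python, from workcell import bot, viewer gives the robot as it stands.
- The arm moves only by the shell command python3 -m creep 'ROWS' [FORCE]. ROWS is JSON, a list of rows, each an object of numbers: "rx", "ry", "rz": the turn, a rotation vector about the tool's x, y, z in degrees; "tx", "ty", "tz": the shift along the tool's x, y, z in mm; "hand": the closure, from -1 (fully open) to 1 (shut), so that 0 is half open. In form: [{"rx": .., "ry": .., "rz": .., "tx": .., "ty": .., "tz": .., "hand": ..}, ...]. A call has 1 to 8 rows; each row is the pose to reach, as a shift and turn from the pose commanded when the call began, along the tool's axes at that moment; what a row does not reach only later rows make up. A row lasts 1/10 s, in which the tool goes at most 50 mm and 8.59 degrees, less where a joint would pass 70% of its speed; a pose out of reach is approached as far as the arm can. A call with a gripper value outside its range is refused whole. The fingers move at their own pace and stop on an object; FORCE is the grip in N (left out, the last holds). Time passes only in rows, so rows that repeat a pose let the fingers close. It gives the time, the measured TCP pose, the force and the opening at its end, in the units of the state.
- bot.observe(): the state, without advancing time (a new reading comes with each control period).
- viewer.grab_frame(name): name is "side" or "top" or "wrist"; returns a dict with "pixels" (420x560x3 uint8, blue, green, red), "vertical_fov" (degrees; the focal length in pixels is half the picture's height over the tangent of half this angle, whatever the lens; pixels are square), "cx", "cy" (the principal point, pixels), "rvec" (rotation vector, rad) and "tvec" (3), from world to camera coordinates, as OpenCV has them; the wrist camera has in their place "tool_from_camera" (4x4, takes a point from camera to tool coordinates, whose origin is the TCP and whose axes are the flange's). Camera axes: x right, y down, z forward; pixel columns grow to the right and rows downward; lengths in m; the calibration is good to about 2 mm. A picture is of the moment at which its call begins: read the wrist's pose just before it. There is no depth.
- bot.job_done(): hands the job in, once; it reports no verdict.
Trained networks look in a picture, given as the dict that the camera call returned (one of the last four; its "shot" number tells which), for a name from the list of things; names that differ only in an ending like _2 or _b are one class to them, and where a whole thing is asked for, a point or a joint stands for the part that bears it (a point fixed in the world has none). Each returns a list of dicts, best first, with "score" (0 to 1); they miss things now and then, are a little off and sometimes report something else, mostly with a low value. They report only what shows in the picture. A call takes as long as a camera call. They do not tell look-alikes from the thing itself.
- viewer.outline_of(target, picture): "mask" (420x560 bool, what is visible of it) and "bbox" ([left, top, right, bottom] in pixels, round what is visible of it).
The state is a dict: "clock": time; "qpos": joint angles; "qd": joint speeds; "joint_efforts": joint torques, N m; "position": TCP position; "tool_rot": TCP orientation; "force": force on the tool from outside, world axes, zero at the start; "moment": the same for the moment, N m; "grip_width": finger opening in m.
Only numpy, scipy, OpenCV 4.12 (cv2) and the standard library are available. Lean on these libraries where they do the work, as an engineer would, in place of code of your own. Each camera call takes 0.05 s, during which the arm holds its last target.

## Working session

There is one attempt and no reset: what is moved stays moved. The work goes in short steps, Python scripts to look and compute and a shell command to move; the robot and the scene stay as the last step left them, time stands still between calls to the robot, and variables do not carry over. Pictures are saved under pics/ and viewed, and the job is handed in when it is done.

```bash
ls; mkdir -p pics
python3 - <<'E'
from workcell import bot, viewer
import cv2
s=bot.observe(); print(s)
for n in ["side","top","wrist"]:
    f=viewer.grab_frame(n)
    cv2.imwrite(f"pics/{n}0.png",f["pixels"])
    print(n,{k:v for k,v in f.items() if k!="pixels"})
E
```

```text
pics
{'clock': 0.0, 'qpos': array([ 1.10176912,  0.52201243, -0.03630862,  1.59998811,  0.02120926,
        1.02109036, -0.11277125]), 'qd': array([ 5.62451850e-04,  1.12018471e-03, -1.06160047e-03,  9.21886453e-04,
       -7.81456177e-05,  2.07581056e-03,  1.09224374e-03]), 'joint_efforts': array([ 3.87241471e-04, -9.27129936e+01,  1.97998300e+00, -3.69930625e+01,
        1.77989923e-02,  8.24909192e-03, -5.30180409e-05]), 'position': array([ 0.2425239 , -0.57563861,  0.20183407]), 'tool_rot': array([-3.14048372e+00,  9.59456780e-05,  3.98834238e-01]), 'force': array([ 0.64057343, -0.21376995, -0.26572585]), 'moment': array([-0.0641999 ,  0.03496481, -0.02147466]), 'grip_width': 0.08579244578172943}
side {'vertical_fov': 53.55719298767718, 'cx': 279.7666423847212, 'cy': 208.4448433920428, 'rvec': array([ 0.26588479, -2.84293349,  1.1256103 ]), 'tvec': array([0.42396973, 0.15799355, 0.76980932]), 'shot': 1}
top {'vertical_fov': 53.49558728816167, 'cx': 276.9643189023761, 'cy': 205.48608675940702, 'rvec': array([ 2.19832612, -2.13858219,  0.10695548]), 'tvec': array([-0.05323333,  0.45722784,  0.91180554]), 'shot': 2}
wrist {'vertical_fov': 67.74495853018932, 'cx': 283.126681827886, 'cy': 199.2691372602309, 'tool_from_camera': array([[ 1.10642273e-03, -9.62510831e-01, -2.71240994e-01,
         6.92440272e-02],
       [ 9.99998950e-01,  8.11130884e-04,  1.20077463e-03,
         7.30343883e-04],
       [-9.35746643e-04, -2.71242038e-01,  9.62510718e-01,
        -1.71823764e-01],
       [ 0.00000000e+00,  0.00000000e+00,  0.00000000e+00,
         1.00000000e+00]]), 'shot': 3}
```

View pics/side0.png

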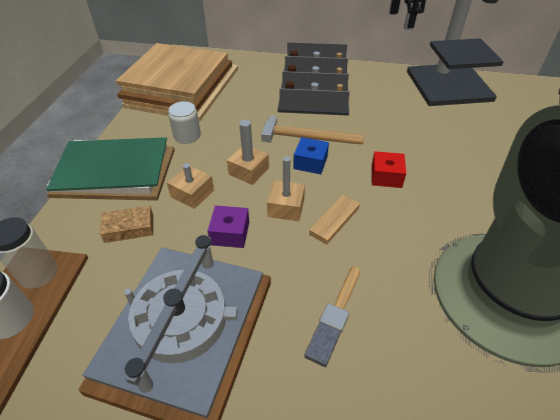

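View pics/top0.png

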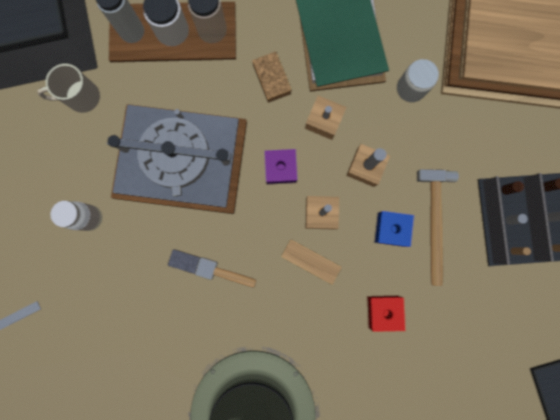

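View pics/wrist0.png

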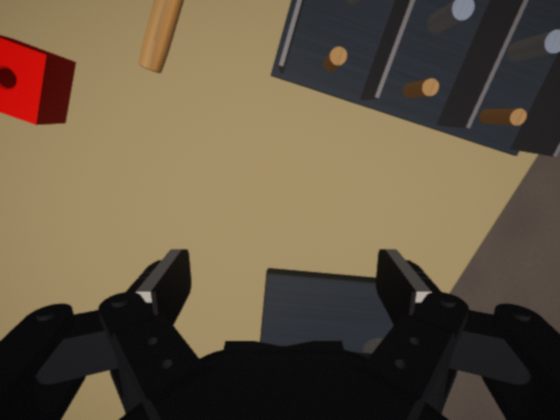

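The side view shows the long slim bar at about (287,175) in its block at (286,200). The thick bar is at (247,140) and the short one at (188,172). In the top view the lug is at (176,189), the pin at (179,114) and the yoke nuts at (113,142) and (222,155).

```bash
cat > h.py <<'E'
from workcell import bot, viewer
import cv2, numpy as np
from scipy.spatial.transform import Rotation as Rn
def cam(f,state=None):
    h,w=f["pixels"].shape[:2]
    fl=h/2/np.tan(np.radians(f["vertical_fov"])/2)
    K=np.array([[fl,0,f["cx"]],[0,fl,f["cy"]],[0,0,1]])
    if "rvec" in f:
        R=cv2.Rodrigues(np.array(f["rvec"]))[0]; t=np.array(f["tvec"])
    else:
        T=np.eye(4); T[:3,:3]=Rn.from_euler('xyz',state["tool_rot"]).as_matrix(); T[:3,3]=state["position"]
        C=np.linalg.inv(T@f["tool_from_camera"]); R=C[:3,:3]; t=C[:3,3]
    return K,R,t
def proj(c,P):
    K,R,t=c; q=(np.atleast_2d(P)@R.T+t)@K.T; return q[:,:2]/q[:,2:]
def unproj(c,uv,z):
    K,R,t=c; d=R.T@np.linalg.inv(K)@np.array([uv[0],uv[1],1.]); o=-R.T@t
    return o+d*(z-o[2])/d[2]
def tri(obs):
    A=np.zeros((3,3));b=np.zeros(3)
    for (K,R,t),uv in obs:
        d=R.T@np.linalg.inv(K)@np.array([uv[0],uv[1],1.]);d/=np.linalg.norm(d);o=-R.T@t
        M=np.eye(3)-np.outer(d,d);A+=M;b+=M@o
    return np.linalg.solve(A,b)
E
python3 - <<'E'
from h import *
fs={n:viewer.grab_frame(n) for n in ["side","top"]}
np.save("cams.npy",{n:cam(f) for n,f in fs.items()},allow_pickle=True)
for n,f in fs.items():
    cv2.imwrite(f"pics/{n}_press.png",cv2.resize(f["pixels"][230:420,80:290] if n=="side" else f["pixels"][90:220,100:260],None,fx=3.5 if n=="side" else 4.5,fy=3.5 if n=="side" else 4.5,interpolation=cv2.INTER_CUBIC)[:600,:800])
    cv2.imwrite(f"pics/{n}_bars.png",cv2.resize(f["pixels"][110:250,160:360] if n=="side" else f["pixels"][90:240,260:410],None,fx=4,fy=4,interpolation=cv2.INTER_CUBIC)[:600,:800])
    for t in ["bar_mid","holder_hole0","collar"]:
        for r in viewer.outline_of(t,f): print(n,t,r["score"],r["bbox"])
E
```

```text
side bar_mid 0.69 [283.4, 153.0, 289.7, 197.3]
side holder_hole0 0.81 [267.7, 179.3, 302.5, 221.4]
side holder_hole0 0.78 [372.3, 148.9, 404.1, 188.4]
side holder_hole0 0.67 [207.4, 206.5, 248.1, 249.8]
side collar 0.87 [126.4, 269.8, 238.6, 364.8]
top bar_mid 0.47 [318.0, 206.3, 332.7, 216.1]
top holder_hole0 0.94 [266.6, 148.0, 296.9, 184.3]
top holder_hole0 0.91 [302.7, 194.7, 338.8, 228.1]
top holder_hole0 0.74 [363.9, 294.1, 404.2, 332.2]
top holder_hole0 0.7 [133.5, 117.6, 207.5, 196.4]
top holder_hole0 0.68 [373.3, 211.5, 416.5, 245.0]
top holder_hole0 0.28 [317.5, 207.4, 331.2, 219.4]
top collar 0.97 [136.8, 116.0, 205.0, 197.0]
```

View pics/side_press.png

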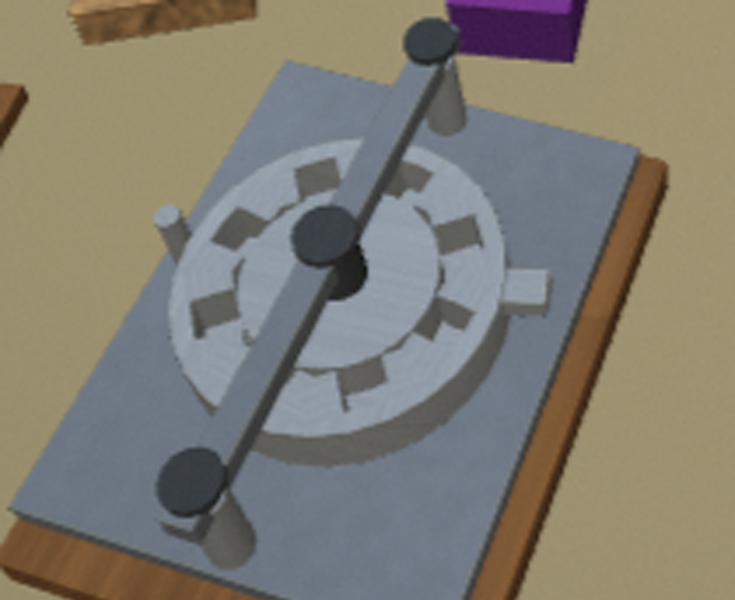

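View pics/top_press.png

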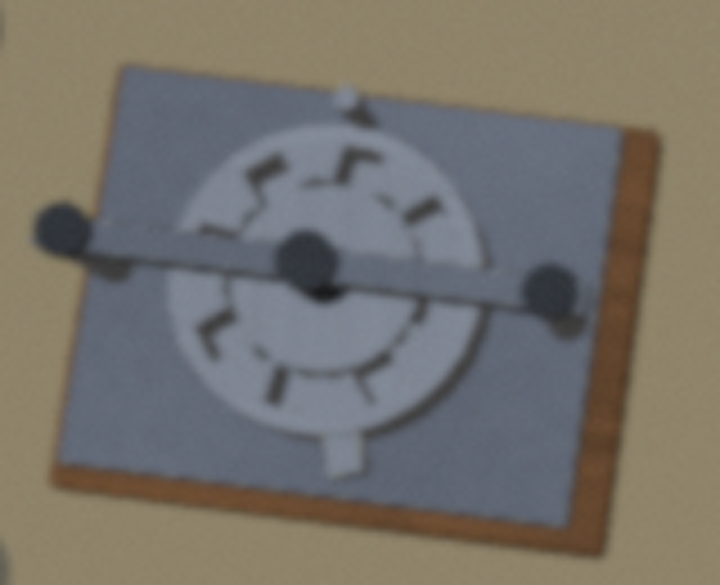

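View pics/side_bars.png

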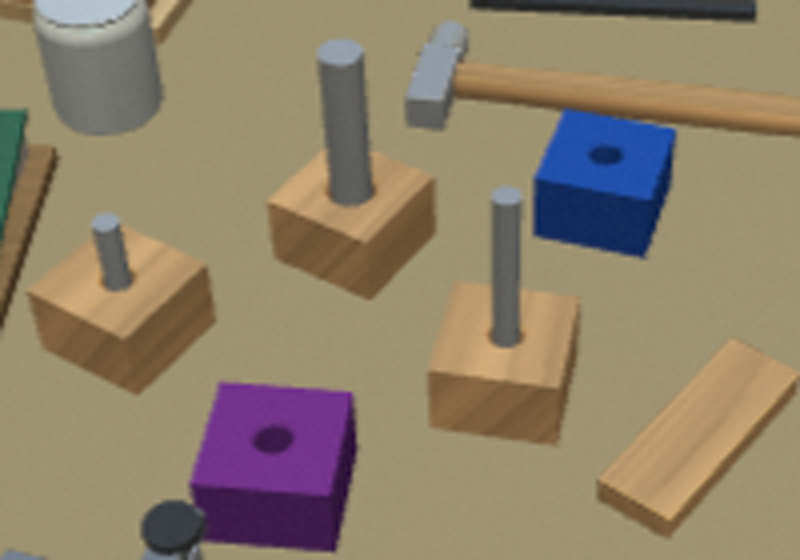

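View pics/top_bars.png

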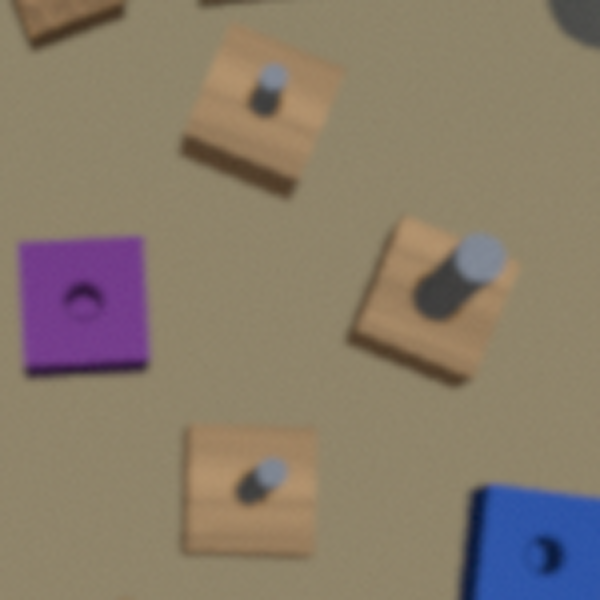

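```bash
cat > fit.py <<'E'
from h import *
from scipy.optimize import least_squares
C=np.load("cams.npy",allow_pickle=True).item(); S,T=C["side"],C["top"]
s=lambda x,y:((x+.5)/3.5-.5+80,(y+.5)/3.5-.5+230)
t=lambda x,y:((x+.5)/4.5-.5+100,(y+.5)/4.5-.5+90)
sb=lambda x,y:((x+.5)/4-.5+160,(y+.5)/4-.5+110)
tb=lambda x,y:((x+.5)/4-.5+260,(y+.5)/4-.5+90)
for nm,a,b,z in [("nutfar",s(432,40),t(550,291),.122),("nutC",s(325,236),t(305,260),.122),("nutnear",s(192,481),t(62,229),.122),("pin",s(170,217),t(347,97),.098),("lugend",s(548,288),t(345,476),.086),
 ("bartop",sb(507,196),tb(272,473),.14),("barbase",sb(506,338),tb(250,494),.045)]:
    print(nm,unproj(S,a,z).round(4),unproj(T,b,z).round(4),tri([(S,a),(T,b)]).round(4))
E
python3 fit.py
```

```text
nutfar [0.5485 0.0753 0.122 ] [0.5499 0.0738 0.122 ] [0.5498 0.0739 0.1202]
nutC [0.5603 0.1874 0.122 ] [0.5611 0.1851 0.122 ] [0.5616 0.1858 0.1191]
nutnear [0.5717 0.2982 0.122 ] [0.5724 0.2959 0.122 ] [0.5731 0.2971 0.1189]
pin [0.643  0.1781 0.098 ] [0.6452 0.1762 0.098 ] [0.6453 0.1767 0.0952]
lugend [0.4673 0.1748 0.086 ] [0.4676 0.1708 0.086 ] [0.4683 0.1721 0.0809]
bartop [ 0.4446 -0.1408  0.14  ] [ 0.4447 -0.1404  0.14  ] [ 0.4446 -0.1404  0.1404]
barbase [ 0.4437 -0.1373  0.045 ] [ 0.4422 -0.1399  0.045 ] [ 0.4433 -0.1401  0.0422]
```

```bash
cat >> fit.py <<'E'
print("thick",unproj(T,tb(481,258),.14),unproj(S,sb(342,50),.14))
E
python3 fit.py | tail -1
python3 -m creep '[{"tx":45,"ty":-40,"tz":0,"rz":8},{"tx":90,"ty":-80,"tz":0,"rz":16},{"tx":135,"ty":-121,"tz":0,"rz":22.8},{"tx":180,"ty":-162,"tz":0,"rz":22.8},{"tx":222,"ty":-202,"rz":22.8},{"tx":266,"ty":-242,"rz":22.8},{"tx":310,"ty":-282,"rz":22.8},{"tx":355,"ty":-323,"rz":22.8}]' 60
```

```text
thick [ 0.55479594 -0.24249362  0.14      ] [ 0.55439773 -0.24527977  0.14      ]schema error: expected keys rx, ry, rz, tx, ty, tz, hand
```

Run:
```python
from workcell import bot
s=bot.observe();print(s["clock"],s["position"],s["tool_rot"],s["qpos"].round(2),s["force"])
```

```text
0.55 [ 0.24263655 -0.5759449   0.20236946] [-3.14150208e+00  3.71421209e-05  3.98750342e-01] [ 1.1   0.52 -0.04  1.6   0.02  1.02 -0.11] [-0.40157326 -0.02362778 -0.57264942]
```

```bash
python3 -m creep '[{"rx":0,"ry":0,"rz":8,"tx":36,"ty":-33,"tz":0,"hand":-1},{"rx":0,"ry":0,"rz":16,"tx":72,"ty":-66,"tz":0,"hand":-1},{"rx":0,"ry":0,"rz":22.8,"tx":108,"ty":-99,"tz":0,"hand":-1},{"rx":0,"ry":0,"rz":22.8,"tx":144,"ty":-132,"tz":0,"hand":-1},{"rx":0,"ry":0,"rz":22.8,"tx":180,"ty":-165,"tz":0,"hand":-1},{"rx":0,"ry":0,"rz":22.8,"tx":216,"ty":-198,"tz":0,"hand":-1},{"rx":0,"ry":0,"rz":22.8,"tx":252,"ty":-231,"tz":0,"hand":-1},{"rx":0,"ry":0,"rz":22.8,"tx":288,"ty":-263,"tz":0,"hand":-1}]' 60
```

```text
clock: 1.35
position: [0.4065, -0.2199, 0.2027]
tool_rot: [3.141, -0.001, 0.001]
force: [0.8, -1.2, -0.5]
grip_width: 0.0852
```

Run:
```python
from workcell import bot
s=bot.observe();print(s["clock"],s["position"],s["tool_rot"],s["qpos"].round(2),s["force"])
```

```text
1.35 [ 0.40647093 -0.21991602  0.20269955] [ 3.14126575e+00 -6.03672817e-04  7.49662930e-04] [ 0.43  0.26 -0.08  2.01  0.03  0.87 -1.23] [ 0.79105475 -1.17017729 -0.48598483]
```

```bash
python3 -m creep '[{"rx":0,"ry":0,"rz":0,"tx":19,"ty":-40,"tz":0,"hand":-1},{"rx":0,"ry":0,"rz":0,"tx":38,"ty":-80,"tz":0,"hand":-1},{"rx":0,"ry":0,"rz":0,"tx":38,"ty":-81,"tz":0,"hand":-1},{"rx":0,"ry":0,"rz":0,"tx":38,"ty":-81,"tz":0,"hand":-1}]' 60
python3 - <<'E'
from h import *
s=bot.observe();f=viewer.grab_frame("wrist");c=cam(f,s)
print(s["position"],s["tool_rot"])
cv2.imwrite("pics/w1.png",f["pixels"])
print(proj(c,[[.4444,-.1404,.14],[.4444,-.1404,.045]]))
np.save("cw1.npy",np.array(c,dtype=object),allow_pickle=True)
E
```

```text
clock: 1.75
position: [0.4442, -0.14, 0.2024]
tool_rot: [-3.142, -0.0, 0.003]
force: [-0.3, -0.4, -0.2]
grip_width: 0.0853
[ 0.44415348 -0.13996273  0.20244601] [-3.14157992e+00 -7.07334480e-05  2.95342186e-03]
[[282.71714467 203.35989709]
 [282.76173007 178.2690416 ]]Traceback (most recent call last):
  File "<stdin>", line 6, in <module>
ValueError: could not broadcast input array from shape (3,3) into shape (3,)
```

View pics/w1.png

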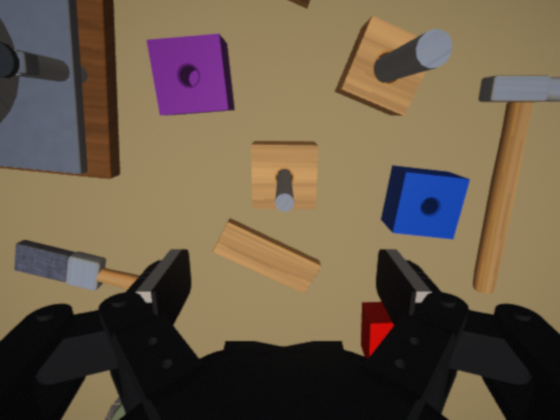

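```bash
python3 -m creep '[{"rx":0,"ry":0,"rz":0,"tx":0,"ty":1,"tz":40,"hand":-1},{"rx":0,"ry":0,"rz":0,"tx":0,"ty":1,"tz":80,"hand":-1},{"rx":0,"ry":0,"rz":0,"tx":0,"ty":1,"tz":110,"hand":-0.3},{"rx":0,"ry":0,"rz":0,"tx":0,"ty":1,"tz":110,"hand":1},{"rx":0,"ry":0,"rz":0,"tx":0,"ty":1,"tz":110,"hand":1},{"rx":0,"ry":0,"rz":0,"tx":0,"ty":1,"tz":110,"hand":1},{"rx":0,"ry":0,"rz":0,"tx":0,"ty":1,"tz":110,"hand":1}]' 100
```

```text
clock: 2.5
position: [0.4448, -0.1422, 0.0939]
tool_rot: [3.141, -0.002, 0.0]
force: [-0.5, 0.0, 21.4]
grip_width: 0.0125
```

Run:
```python
from h import *
s=bot.observe();print(s["position"],s["force"],s["moment"],s["grip_width"])
f=viewer.grab_frame("wrist");cv2.imwrite("pics/w2.png",f["pixels"])
```

```text
[ 0.4447658  -0.14222324  0.09390498] [-0.51152632  0.0323646  21.38038856] [ 0.20671091  0.08447473 -0.00059811] 0.01245562890722137
```

View pics/w2.png

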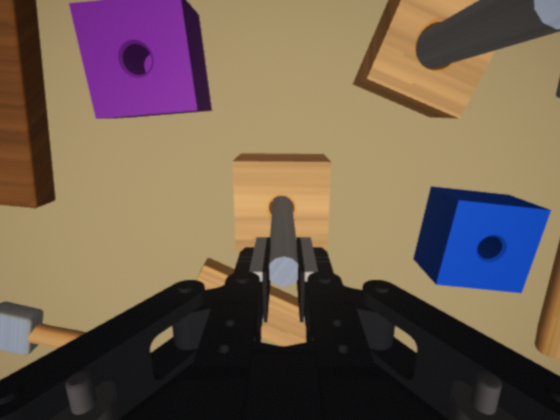

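```bash
python3 -m creep '[{"rx":0,"ry":0,"rz":0,"tx":0,"ty":0,"tz":-20,"hand":1},{"rx":0,"ry":0,"rz":0,"tx":0,"ty":0,"tz":-45,"hand":1},{"rx":0,"ry":0,"rz":0,"tx":0,"ty":0,"tz":-75,"hand":1},{"rx":0,"ry":0,"rz":0,"tx":0,"ty":0,"tz":-108,"hand":1}]' 100
cat > ov.py <<'E'
from h import *
C=np.load("cams.npy",allow_pickle=True).item()
ax=np.array([.5608,.1862]);yaw=-.102
def holes(q,ax=ax,yaw=yaw,r=.055):
    out=[]
    for k in range(8):
        a=yaw-q+np.radians(33+45*k); c=ax+r*np.array([np.cos(a),np.sin(a)])
        u=np.array([np.cos(a),np.sin(a)]);v=np.array([-u[1],u[0]])
        out.append([np.r_[c+.01*(i*u+j*v),.086] for i,j in((1,1),(1,-1),(-1,-1),(-1,1))])
    return np.array(out)
def lug(q,ax=ax,yaw=yaw):
    a=yaw-q+np.radians(10.5);u=np.array([np.cos(a),np.sin(a)]);v=np.array([-u[1],u[0]])
    return np.array([np.r_[ax+r*u+w*v,.086] for r,w in((.075,.009),(.094,.009),(.094,-.009),(.075,-.009))])
def draw(img,c,q,off,s,ax=ax,yaw=yaw):
    for P in list(holes(q,ax,yaw))+[lug(q,ax,yaw)]:
        p=(proj(c,P)-off+.5)*s-.5
        cv2.polylines(img,[p.round().astype(int)],True,(0,0,255),1)
    t=np.linspace(0,2*np.pi,60);P=np.c_[ax[0]+.075*np.cos(t),ax[1]+.075*np.sin(t),0*t+.086]
    cv2.polylines(img,[((proj(c,P)-off+.5)*s-.5).round().astype(int)],True,(0,255,0),1)
if __name__=="__main__":
    for n,off,s in(("side",(80,230),3.5),("top",(100,90),4.5)):
        im=cv2.imread(f"pics/{n}_press.png");draw(im,C[n],-3.21,np.array(off),s);cv2.imwrite(f"pics/{n}_ov.png",im)
E
python3 ov.py
```

```text
clock: 2.95
position: [0.4436, -0.1417, 0.2023]
tool_rot: [3.142, -0.001, 0.001]
force: [0.7, 0.7, -1.3]
grip_width: 0.011
```

View pics/side_ov.png

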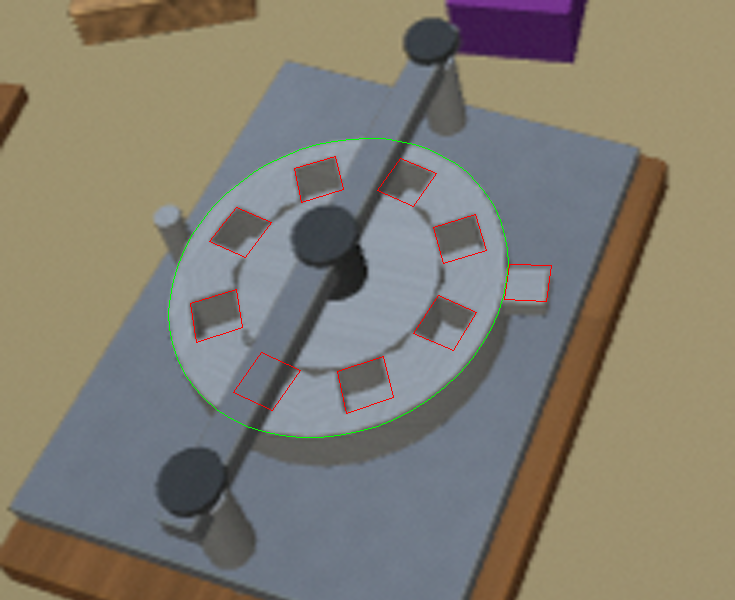

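View pics/top_ov.png

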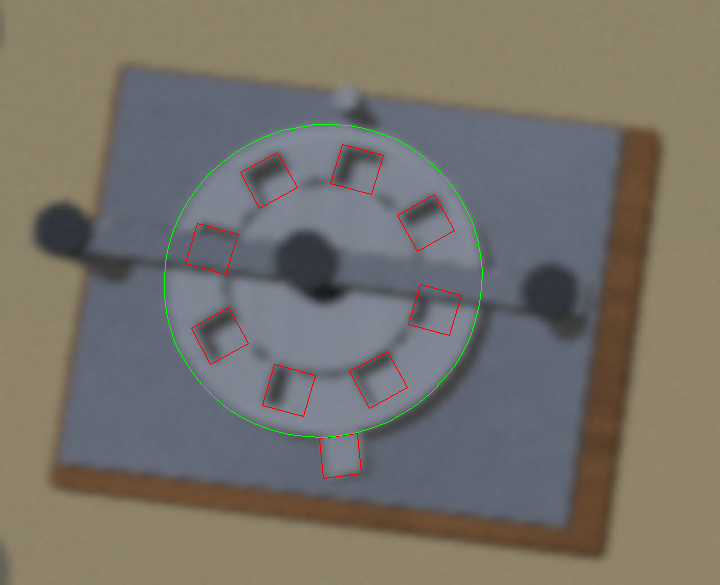

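```bash
python3 -m creep '[{"rx":0,"ry":0,"rz":0,"tx":10,"ty":-43,"tz":0,"hand":1},{"rx":0,"ry":0,"rz":0,"tx":20,"ty":-86,"tz":0,"hand":1},{"rx":0,"ry":0,"rz":0,"tx":30,"ty":-129,"tz":0,"hand":1},{"rx":0,"ry":0,"rz":0,"tx":40,"ty":-172,"tz":0,"hand":1},{"rx":0,"ry":0,"rz":0,"tx":50,"ty":-215,"tz":0,"hand":1},{"rx":0,"ry":0,"rz":0,"tx":60,"ty":-258,"tz":0,"hand":1},{"rx":0,"ry":0,"rz":0,"tx":70,"ty":-299,"tz":0,"hand":1},{"rx":0,"ry":0,"rz":0,"tx":70,"ty":-299,"tz":0,"hand":1}]' 100
cat > look.py <<'E'
import sys
from ov import *
tag=sys.argv[1];q=float(sys.argv[2])
s=bot.observe();print(s["clock"],s["position"].round(4),s["tool_rot"].round(4),s["force"].round(1),s["moment"].round(2),s["grip_width"],s["qpos"].round(2))
for n in sys.argv[3:]:
    f=viewer.grab_frame(n);c=cam(f,s);off,sz,k={"side":((80,200),(210,210),2.8),"top":((100,60),(160,130),4.5),"wrist":((0,0),(560,420),1.4)}[n]
    im=f["pixels"][off[1]:off[1]+sz[1],off[0]:off[0]+sz[0]]
    im=cv2.resize(im,None,fx=k,fy=k,interpolation=cv2.INTER_CUBIC)
    cv2.imwrite(f"pics/{n}_{tag}r.png",im)
    draw(im,c,q,np.array(off),k)
    if n=="wrist": print("barfoot",proj(c,[np.r_[s["position"][:2],s["position"][2]-.084]]))
    cv2.imwrite(f"pics/{n}_{tag}.png",im)
E
python3 look.py a -3.21 wrist side
```

```text
clock: 3.75
position: [0.5139, 0.1633, 0.2014]
tool_rot: [-3.139, -0.002, 0.007]
force: [-0.3, -1.4, -1.3]
grip_width: 0.0109
3.75 [0.5139 0.1633 0.2014] [-3.1386e+00 -1.5000e-03  7.0000e-03] [-0.3 -1.4 -1.3] [-0.04  0.09 -0.  ] 0.01092961497870002 [-0.23  0.39 -0.25  1.82  0.11  0.94 -2.09]
barfoot [[282.50091088 196.56355243]]
```

View pics/wrist_a.png

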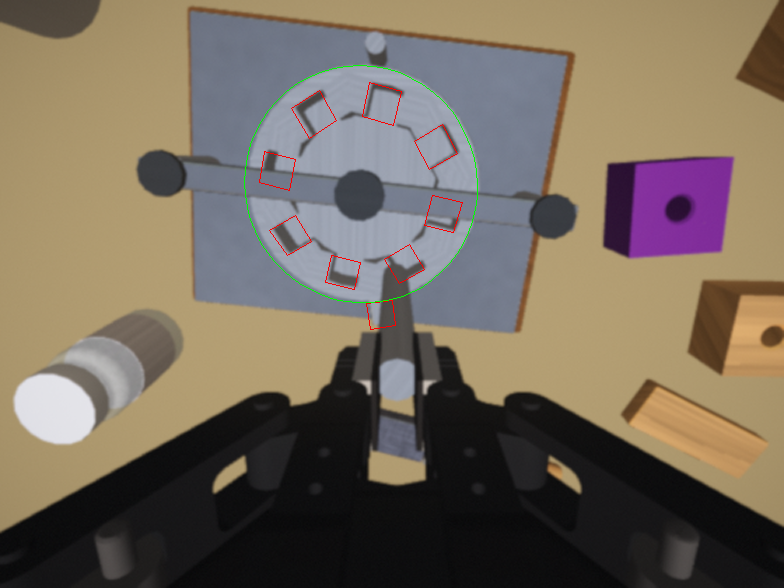

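View pics/side_a.png

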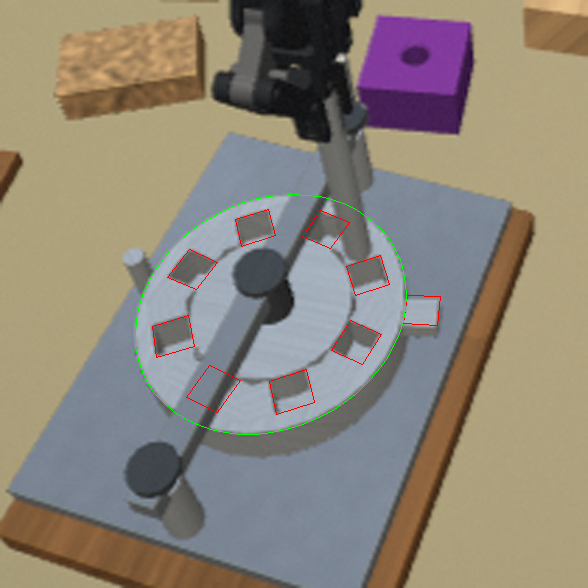

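```bash
python3 -m creep '[{"rx":0,"ry":0,"rz":0,"tx":0,"ty":0,"tz":15,"hand":1},{"rx":0,"ry":0,"rz":0,"tx":0,"ty":0,"tz":25,"hand":1},{"rx":0,"ry":0,"rz":0,"tx":0,"ty":0,"tz":25,"hand":1}]' 100
python3 look.py b -3.21 wrist top side
```

```text
clock: 4.15
position: [0.5131, 0.156, 0.1746]
tool_rot: [3.141, 0.002, -0.0]
force: [0.1, -0.3, -2.0]
grip_width: 0.0109
4.15 [0.5131 0.156  0.1746] [ 3.1407e+00  1.5000e-03 -4.0000e-04] [ 0.1 -0.3 -2. ] [ 0.02  0.04 -0.02] 0.010910251793095018 [-0.23  0.42 -0.24  1.85  0.13  0.88 -2.1 ]
barfoot [[282.12121338 196.27845492]]
```

View pics/wrist_b.png

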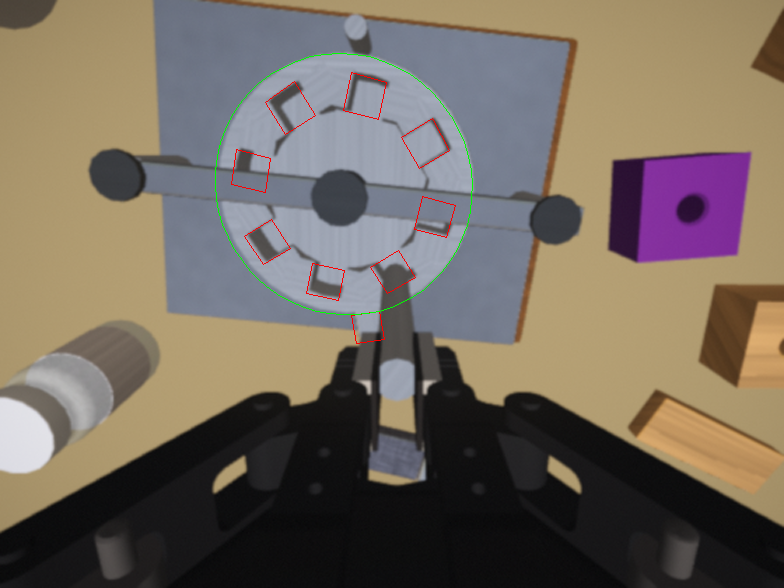

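View pics/side_b.png

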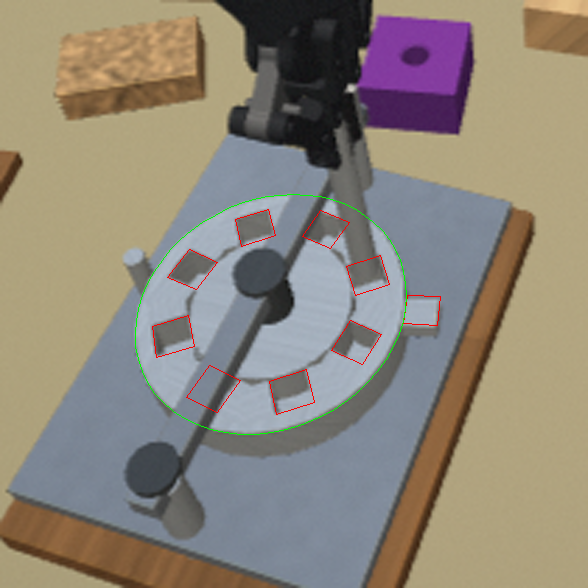

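```bash
python3 -m creep '[{"rx":0,"ry":0,"rz":0,"tx":0.5,"ty":-1,"tz":8,"hand":1},{"rx":0,"ry":0,"rz":0,"tx":0.5,"ty":-1,"tz":18,"hand":1},{"rx":0,"ry":0,"rz":0,"tx":0.5,"ty":-1,"tz":27,"hand":1},{"rx":0,"ry":0,"rz":0,"tx":0.5,"ty":-1,"tz":27,"hand":1}]' 120
python3 look.py c -3.21 wrist side
```

```text
clock: 4.7
position: [0.5133, 0.1581, 0.1468]
tool_rot: [3.141, 0.002, 0.001]
force: [0.0, 0.0, -0.7]
grip_width: 0.0099
4.7 [0.5133 0.1581 0.1468] [3.1408e+00 2.2000e-03 1.0000e-03] [ 0.   0.  -0.7] [0.05 0.02 0.01] 0.009913736238942776 [-0.23  0.46 -0.23  1.88  0.14  0.82 -2.11]
barfoot [[282.13659956 196.20717933]]
```

View pics/side_c.png

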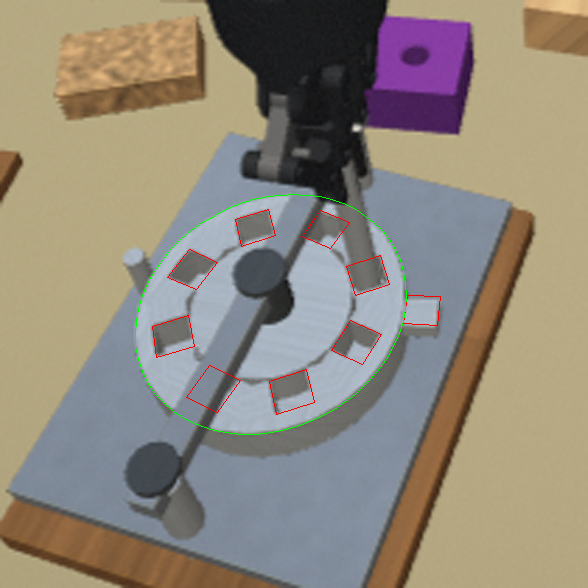

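```bash
cat > arc.py <<'E'
import sys,numpy as np
# start xy, list of world angles, r
x,y,r=map(float,sys.argv[1:4])
for a in map(float,sys.argv[4:]):
    t=np.radians(a);print(a,"tx %.1f ty %.1f"%(1e3*(.5608+r*np.cos(t)-x),-1e3*(.1862+r*np.sin(t)-y)))
E
python3 arc.py .5134 .1579 .055 207 202 196 190 184 178 172 166
```

```text
207.0 tx -1.6 ty -3.3
202.0 tx -3.6 ty -7.7
196.0 tx -5.5 ty -13.1
190.0 tx -6.8 ty -18.7
184.0 tx -7.5 ty -24.5
178.0 tx -7.6 ty -30.2
172.0 tx -7.1 ty -36.0
166.0 tx -6.0 ty -41.6
```

```bash
python3 -m creep '[{"rx":0,"ry":0,"rz":0,"tx":-1.6,"ty":-3.3,"tz":0,"hand":1},{"rx":0,"ry":0,"rz":0,"tx":-3.6,"ty":-7.7,"tz":0,"hand":1},{"rx":0,"ry":0,"rz":0,"tx":-5.5,"ty":-13.1,"tz":0,"hand":1},{"rx":0,"ry":0,"rz":0,"tx":-6.8,"ty":-18.7,"tz":0,"hand":1},{"rx":0,"ry":0,"rz":0,"tx":-7.5,"ty":-24.5,"tz":0,"hand":1},{"rx":0,"ry":0,"rz":0,"tx":-7.6,"ty":-30.2,"tz":0,"hand":1},{"rx":0,"ry":0,"rz":0,"tx":-7.1,"ty":-36,"tz":0,"hand":1},{"rx":0,"ry":0,"rz":0,"tx":-6,"ty":-41.6,"tz":0,"hand":1}]' 120
python3 look.py d -2.46 wrist side
```

```text
clock: 5.6
position: [0.5082, 0.2004, 0.1484]
tool_rot: [3.142, 0.0, 0.001]
force: [1.7, -4.0, -1.4]
grip_width: 0.0104
5.6 [0.5082 0.2004 0.1484] [3.1415e+00 1.0000e-04 8.0000e-04] [ 1.7 -4.  -1.4] [-1.38 -0.46 -0.03] 0.010364540499637084 [-0.31  0.47 -0.24  1.85  0.15  0.83 -2.19]
barfoot [[282.20433843 196.41733201]]
```

View pics/side_d.png

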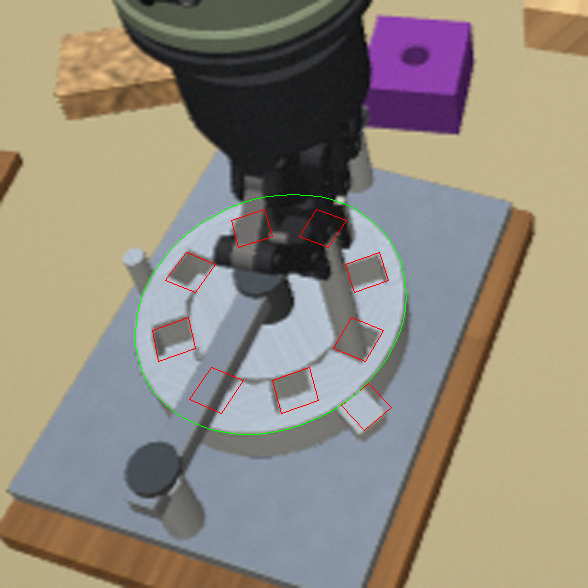

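View pics/wrist_d.png

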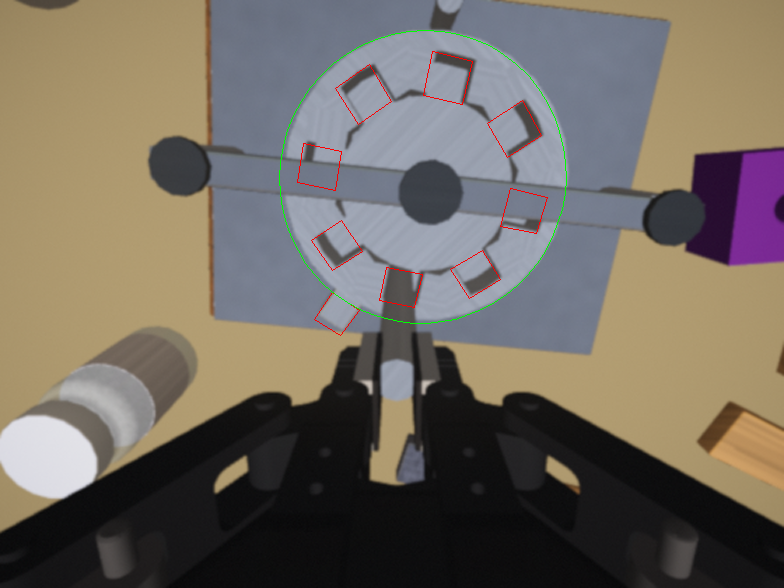

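```bash
python3 arc.py .5074 .1995 .055 160 154 148 142 136 130 123 116
```

```text
160.0 tx 1.7 ty -5.5
154.0 tx 4.0 ty -10.8
148.0 tx 6.8 ty -15.8
142.0 tx 10.1 ty -20.6
136.0 tx 13.8 ty -24.9
130.0 tx 18.0 ty -28.8
123.0 tx 23.4 ty -32.8
116.0 tx 29.3 ty -36.1
```

```bash
python3 -m creep '[{"rx":0,"ry":0,"rz":0,"tx":1.7,"ty":-5.5,"tz":0,"hand":1},{"rx":0,"ry":0,"rz":0,"tx":4,"ty":-10.8,"tz":0,"hand":1},{"rx":0,"ry":0,"rz":0,"tx":6.8,"ty":-15.8,"tz":0,"hand":1},{"rx":0,"ry":0,"rz":0,"tx":10.1,"ty":-20.6,"tz":0,"hand":1},{"rx":0,"ry":0,"rz":0,"tx":13.8,"ty":-24.9,"tz":0,"hand":1},{"rx":0,"ry":0,"rz":0,"tx":18,"ty":-28.8,"tz":0,"hand":1},{"rx":0,"ry":0,"rz":0,"tx":23.4,"ty":-32.8,"tz":0,"hand":1},{"rx":0,"ry":0,"rz":0,"tx":29.3,"ty":-36.1,"tz":0,"hand":1}]' 120
python3 look.py e -1.58 wrist side
```

```text
clock: 6.5
position: [0.5377, 0.2364, 0.1483]
tool_rot: [3.142, 0.0, 0.001]
force: [-2.7, -3.2, -1.5]
grip_width: 0.0104
6.5 [0.5377 0.2364 0.1483] [3.1416e+00 4.0000e-04 9.0000e-04] [-2.7 -3.2 -1.5] [-1.23  0.61 -0.03] 0.010424799457282653 [-0.35  0.53 -0.23  1.75  0.15  0.88 -2.22]
barfoot [[282.20902844 196.38389252]]
```

View pics/side_e.png

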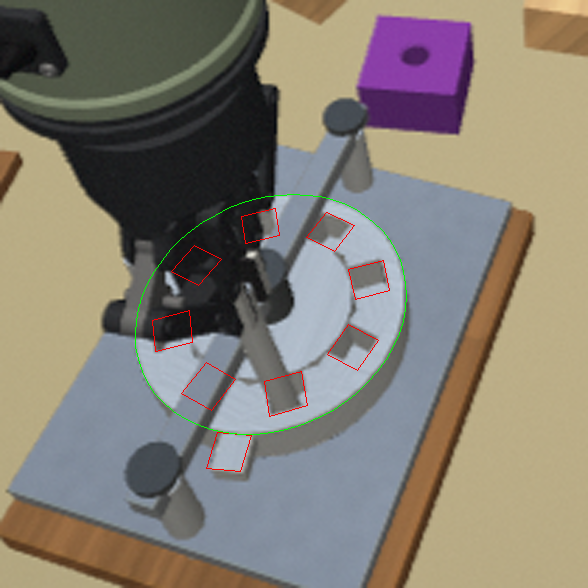

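View pics/wrist_e.png

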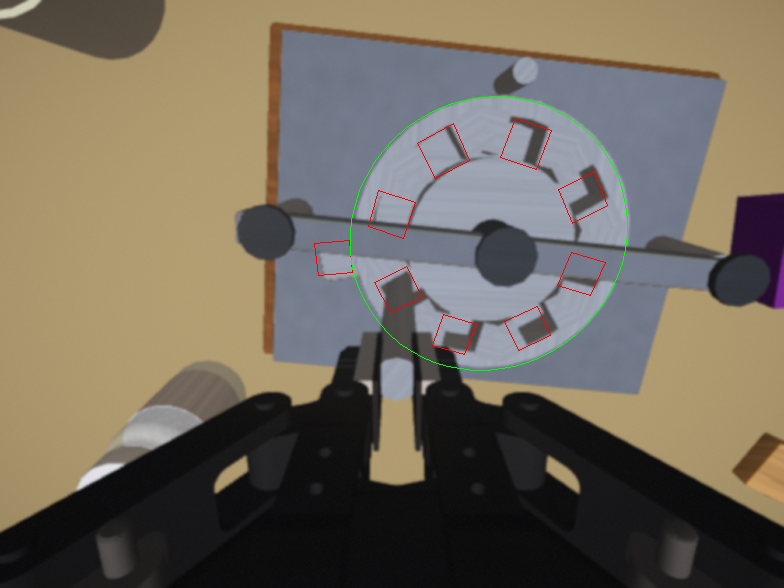

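```bash
python3 -m creep '[{"rx":0,"ry":0,"rz":0,"tx":-1,"ty":1,"tz":-10,"hand":1},{"rx":0,"ry":0,"rz":0,"tx":-1,"ty":1,"tz":-35,"hand":1},{"rx":0,"ry":0,"rz":0,"tx":-8,"ty":25,"tz":-35,"hand":1},{"rx":0,"ry":0,"rz":0,"tx":-17,"ty":52,"tz":-35,"hand":1},{"rx":0,"ry":0,"rz":0,"tx":-24,"ty":77,"tz":-35,"hand":1},{"rx":0,"ry":0,"rz":0,"tx":-24,"ty":77,"tz":-32,"hand":1},{"rx":0,"ry":0,"rz":0,"tx":-24,"ty":77,"tz":-29,"hand":1},{"rx":0,"ry":0,"rz":0,"tx":-24,"ty":77,"tz":-29,"hand":1}]' 120
python3 look.py f -1.62 wrist side top
```

```text
clock: 7.4
position: [0.5135, 0.16, 0.1775]
tool_rot: [-3.141, -0.0, 0.002]
force: [-0.0, -0.1, -1.7]
grip_width: 0.0105
7.4 [0.5135 0.16   0.1775] [-3.1408e+00 -3.0000e-04  1.6000e-03] [-0.  -0.1 -1.7] [-0.01  0.03 -0.03] 0.010509115789334101 [-0.23  0.42 -0.24  1.85  0.12  0.89 -2.1 ]
barfoot [[282.28777949 196.45209016]]
```

View pics/side_f.png

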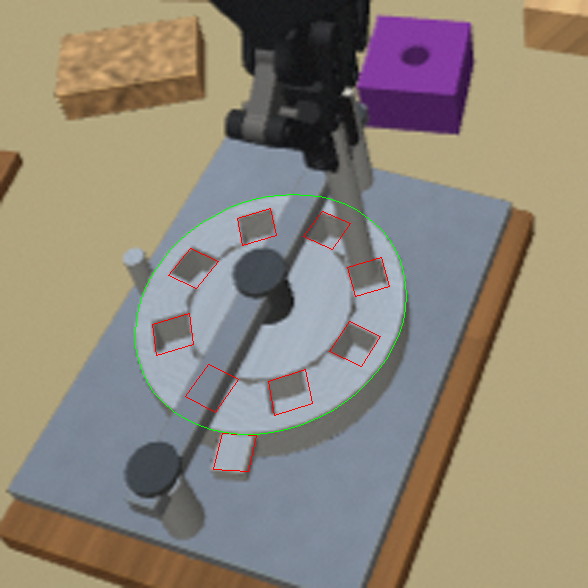

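View pics/wrist_f.png

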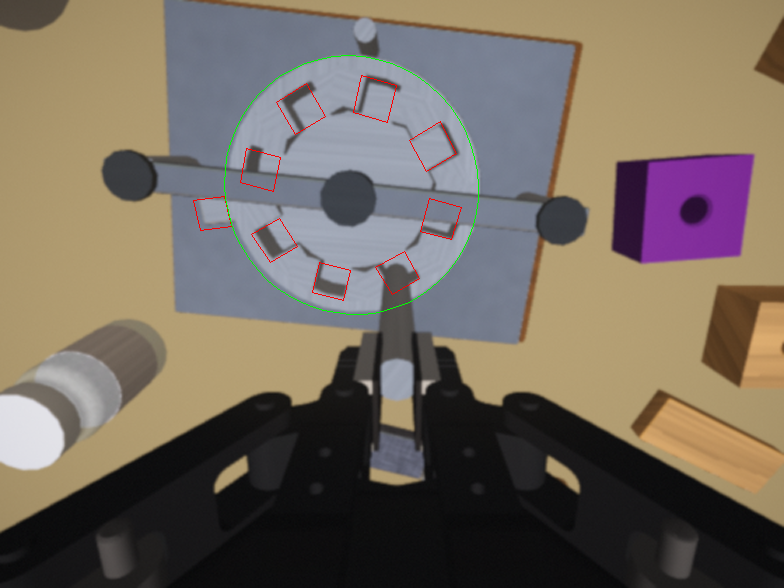

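```bash
python3 -m creep '[{"rx":0,"ry":0,"rz":0,"tx":0,"ty":0.5,"tz":8,"hand":1},{"rx":0,"ry":0,"rz":0,"tx":0,"ty":0.5,"tz":18,"hand":1},{"rx":0,"ry":0,"rz":0,"tx":0,"ty":0.5,"tz":29,"hand":1},{"rx":0,"ry":0,"rz":0,"tx":0,"ty":0.5,"tz":29,"hand":1}]' 120
python3 arc.py .5134 .1584 .055 207 202 196 190 184 178 172 166
```

```text
clock: 7.95
position: [0.5125, 0.1582, 0.1464]
tool_rot: [3.141, 0.003, 0.001]
force: [0.0, -0.3, -1.8]
grip_width: 0.0102
207.0 tx -1.6 ty -2.8
202.0 tx -3.6 ty -7.2
196.0 tx -5.5 ty -12.6
190.0 tx -6.8 ty -18.2
184.0 tx -7.5 ty -24.0
178.0 tx -7.6 ty -29.7
172.0 tx -7.1 ty -35.5
166.0 tx -6.0 ty -41.1
```

```bash
python3 -m creep '[{"rx":0,"ry":0,"rz":0,"tx":-1.6,"ty":-2.8,"tz":0,"hand":1},{"rx":0,"ry":0,"rz":0,"tx":-3.6,"ty":-7.2,"tz":0,"hand":1},{"rx":0,"ry":0,"rz":0,"tx":-5.5,"ty":-12.6,"tz":0,"hand":1},{"rx":0,"ry":0,"rz":0,"tx":-6.8,"ty":-18.2,"tz":0,"hand":1},{"rx":0,"ry":0,"rz":0,"tx":-7.5,"ty":-24,"tz":0,"hand":1},{"rx":0,"ry":0,"rz":0,"tx":-7.6,"ty":-29.7,"tz":0,"hand":1},{"rx":0,"ry":0,"rz":0,"tx":-7.1,"ty":-35.5,"tz":0,"hand":1},{"rx":0,"ry":0,"rz":0,"tx":-6,"ty":-41.1,"tz":0,"hand":1}]' 120
python3 arc.py .5074 .1995 .055 160 154 148 142 137 132 127 124
```

```text
clock: 8.75
position: [0.5075, 0.2001, 0.1485]
tool_rot: [3.142, -0.0, 0.001]
force: [1.6, -4.3, -0.9]
grip_width: 0.0104
160.0 tx 1.7 ty -5.5
154.0 tx 4.0 ty -10.8
148.0 tx 6.8 ty -15.8
142.0 tx 10.1 ty -20.6
137.0 tx 13.2 ty -24.2
132.0 tx 16.6 ty -27.6
127.0 tx 20.3 ty -30.6
124.0 tx 22.6 ty -32.3
```

```bash
python3 -m creep '[{"rx":0,"ry":0,"rz":0,"tx":1.7,"ty":-5.5,"tz":0,"hand":1},{"rx":0,"ry":0,"rz":0,"tx":4,"ty":-10.8,"tz":0,"hand":1},{"rx":0,"ry":0,"rz":0,"tx":6.8,"ty":-15.8,"tz":0,"hand":1},{"rx":0,"ry":0,"rz":0,"tx":10.1,"ty":-20.6,"tz":0,"hand":1},{"rx":0,"ry":0,"rz":0,"tx":13.2,"ty":-24.2,"tz":0,"hand":1},{"rx":0,"ry":0,"rz":0,"tx":16.6,"ty":-27.6,"tz":0,"hand":1},{"rx":0,"ry":0,"rz":0,"tx":20.3,"ty":-30.6,"tz":0,"hand":1},{"rx":0,"ry":0,"rz":0,"tx":22.6,"ty":-32.3,"tz":0,"hand":1}]' 120
python3 look.py g -0.14 wrist side
python3 arc.py .53 .2318 .055 122 120 118 116 114 112 110 108
```

```text
clock: 9.55
position: [0.5302, 0.2323, 0.1483]
tool_rot: [-3.141, 0.0, 0.001]
force: [-0.6, -3.6, -1.5]
grip_width: 0.0104
9.55 [0.5302 0.2323 0.1483] [-3.1415e+00  3.0000e-04  9.0000e-04] [-0.6 -3.6 -1.5] [-1.08  0.45 -0.03] 0.010366382145798566 [-0.35  0.52 -0.23  1.77  0.15  0.87 -2.22]
barfoot [[282.22421531 196.39669528]]
122.0 tx 1.7 ty -1.0
120.0 tx 3.3 ty -2.0
118.0 tx 5.0 ty -3.0
116.0 tx 6.7 ty -3.8
114.0 tx 8.4 ty -4.6
112.0 tx 10.2 ty -5.4
110.0 tx 12.0 ty -6.1
108.0 tx 13.8 ty -6.7
```

View pics/wrist_g.png

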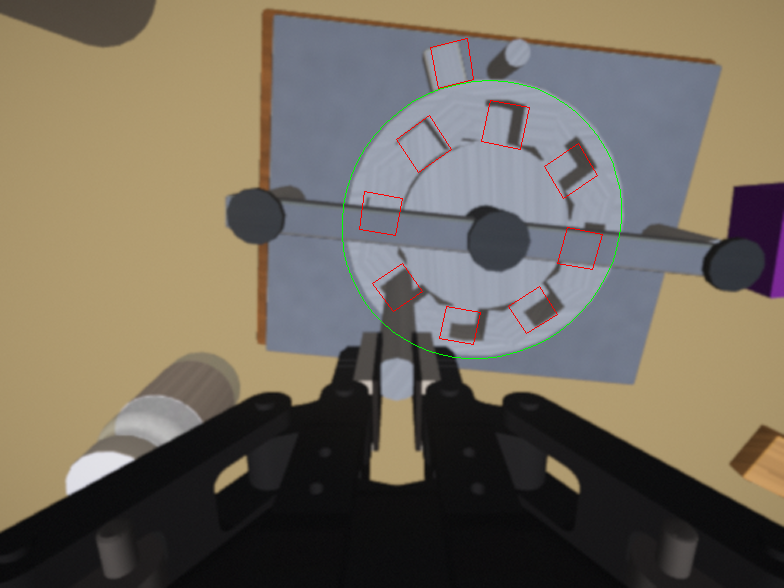

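```bash
python3 -m creep '[{"rx":0,"ry":0,"rz":0,"tx":1.7,"ty":-1,"tz":0,"hand":1},{"rx":0,"ry":0,"rz":0,"tx":3.3,"ty":-2,"tz":0,"hand":1},{"rx":0,"ry":0,"rz":0,"tx":5,"ty":-3,"tz":0,"hand":1},{"rx":0,"ry":0,"rz":0,"tx":6.7,"ty":-3.8,"tz":0,"hand":1},{"rx":0,"ry":0,"rz":0,"tx":8.4,"ty":-4.6,"tz":0,"hand":1},{"rx":0,"ry":0,"rz":0,"tx":9.3,"ty":-5,"tz":0,"hand":1},{"rx":0,"ry":0,"rz":0,"tx":9.3,"ty":-5,"tz":0,"hand":1}]' 120
python3 look.py h 0 wrist side
```

```text
clock: 10.35
position: [0.5394, 0.2371, 0.1484]
tool_rot: [-3.141, -0.0, 0.001]
force: [-2.4, -2.6, -1.7]
grip_width: 0.0099
10.35 [0.5394 0.2371 0.1484] [-3.1414e+00 -0.0000e+00  8.0000e-04] [-2.4 -2.6 -1.7] [-0.8   0.51 -0.  ] 0.009930393846528891 [-0.35  0.53 -0.23  1.74  0.15  0.88 -2.22]
barfoot [[282.23220061 196.42629293]]
```

View pics/wrist_h.png

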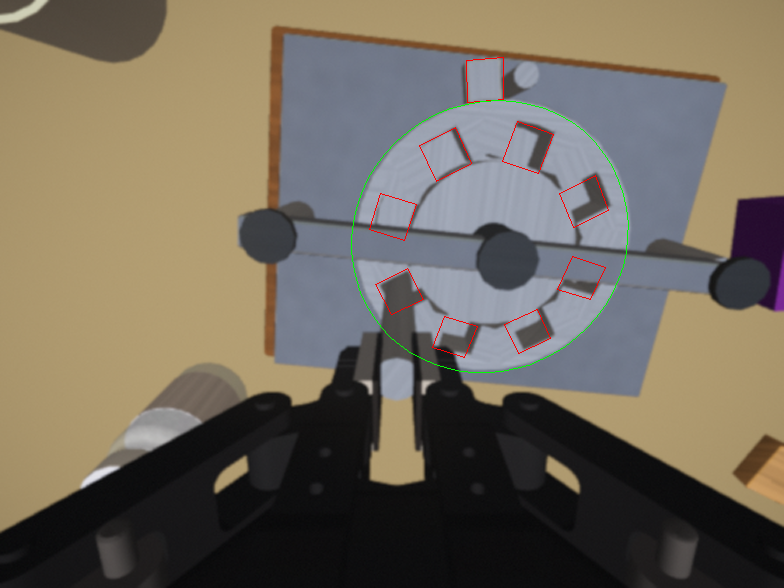

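```bash
python3 -m creep '[{"rx":0,"ry":0,"rz":0,"tx":0.9,"ty":-0.4,"tz":0,"hand":1},{"rx":0,"ry":0,"rz":0,"tx":1.8,"ty":-0.8,"tz":0,"hand":1},{"rx":0,"ry":0,"rz":0,"tx":1.8,"ty":-0.8,"tz":0,"hand":1}]' 120
python3 -m creep '[{"rx":0,"ry":0,"rz":0,"tx":0.9,"ty":-0.4,"tz":0,"hand":1},{"rx":0,"ry":0,"rz":0,"tx":1.8,"ty":-0.8,"tz":0,"hand":1},{"rx":0,"ry":0,"rz":0,"tx":1.8,"ty":-0.8,"tz":0,"hand":1}]' 120
```

```text
clock: 10.75
position: [0.5411, 0.2377, 0.1484]
tool_rot: [3.142, 0.0, 0.001]
force: [-2.4, -3.2, -1.8]
grip_width: 0.0102
clock: 11.05
position: [0.5428, 0.2383, 0.1483]
tool_rot: [3.141, 0.0, 0.001]
force: [-3.6, -5.3, 1.2]
grip_width: 0.0102
```

```bash
python3 -m creep '[{"rx":0,"ry":0,"rz":0,"tx":0.9,"ty":-0.4,"tz":0,"hand":1},{"rx":0,"ry":0,"rz":0,"tx":1.8,"ty":-0.8,"tz":0,"hand":1},{"rx":0,"ry":0,"rz":0,"tx":1.8,"ty":-0.8,"tz":0,"hand":1}]' 120
python3 look.py i 0 wrist side
```

```text
clock: 11.35
position: [0.5445, 0.2389, 0.1484]
tool_rot: [3.141, 0.001, 0.001]
force: [-4.3, -6.2, 2.0]
grip_width: 0.01
11.35 [0.5445 0.2389 0.1484] [3.1408e+00 7.0000e-04 6.0000e-04] [-4.3 -6.2  2. ] [-1.78  1.35  0.08] 0.010041150178702045 [-0.35  0.54 -0.23  1.73  0.15  0.89 -2.22]
barfoot [[282.1302586  196.35167826]]
```

View pics/wrist_i.png

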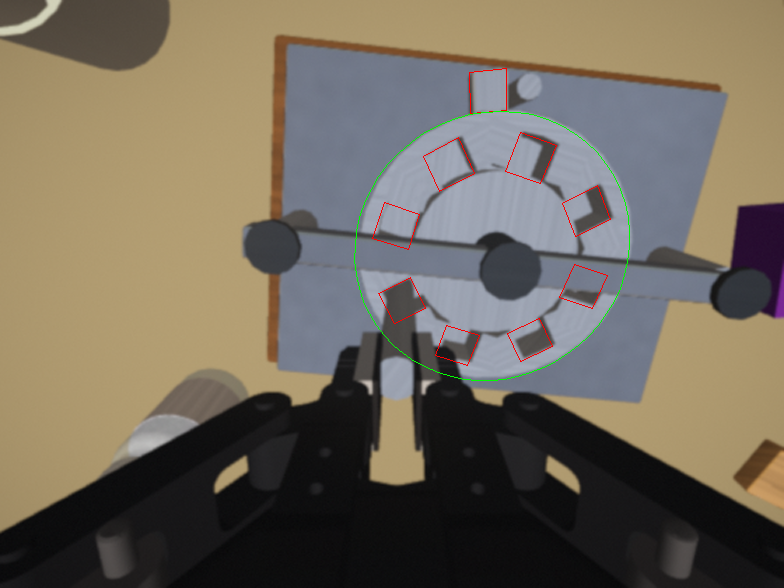

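View pics/side_i.png

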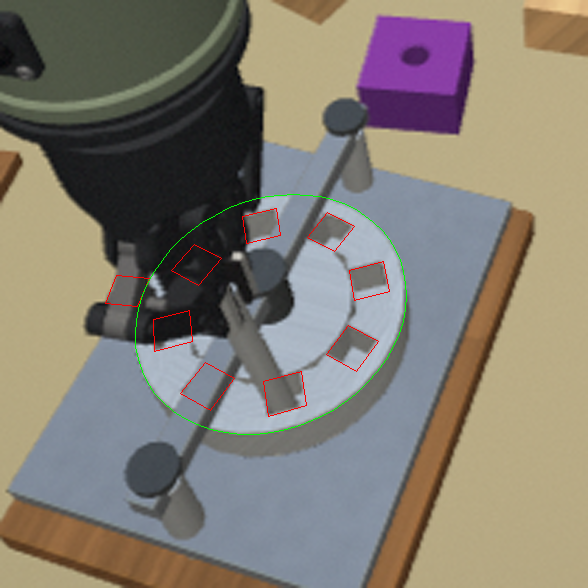

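Run:
```python
import cv2,numpy as np
a=cv2.imread("pics/wrist_hr.png")[40:130,430:580];b=cv2.imread("pics/wrist_ir.png")[50:140,430:580]
cv2.imwrite("pics/z1.png",cv2.resize(np.hstack([a,b]),None,fx=2.6,fy=2.6,interpolation=cv2.INTER_CUBIC))
```

```text
(no output)
```

View pics/z1.png

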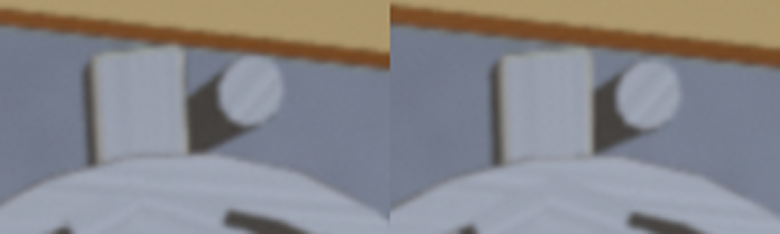

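```bash
python3 -m creep '[{"rx":0,"ry":0,"rz":0,"tx":0.9,"ty":-0.3,"tz":0,"hand":1},{"rx":0,"ry":0,"rz":0,"tx":1.8,"ty":-0.6,"tz":0,"hand":1},{"rx":0,"ry":0,"rz":0,"tx":1.8,"ty":-0.6,"tz":0,"hand":1}]' 120
python3 look.py j 0 wrist
python3 -m creep '[{"rx":0,"ry":0,"rz":0,"tx":0.9,"ty":-0.3,"tz":0,"hand":1},{"rx":0,"ry":0,"rz":0,"tx":1.8,"ty":-0.6,"tz":0,"hand":1},{"rx":0,"ry":0,"rz":0,"tx":1.8,"ty":-0.6,"tz":0,"hand":1}]' 120
python3 look.py k 0 wrist side
python3 - <<'E'
import cv2,numpy as np
L=[cv2.imread(f"pics/wrist_{n}r.png")[45:150,430:580] for n in "ijk"]
cv2.imwrite("pics/z2.png",cv2.resize(np.hstack(L),None,fx=1.75,fy=1.75,interpolation=cv2.INTER_CUBIC))
E
```

```text
clock: 11.75
position: [0.5461, 0.2393, 0.1483]
tool_rot: [3.14, 0.001, 0.001]
force: [-5.7, -6.8, 2.6]
grip_width: 0.0102
11.75 [0.5461 0.2393 0.1483] [3.1404e+00 1.2000e-03 6.0000e-04] [-5.7 -6.8  2.6] [-2.    1.62  0.03] 0.01020863029632565 [-0.35  0.54 -0.23  1.72  0.15  0.89 -2.22]
barfoot [[282.09513642 196.31251916]]
clock: 12.1
position: [0.5477, 0.2398, 0.1483]
tool_rot: [3.14, 0.002, 0.001]
force: [-5.9, -7.2, 4.0]
grip_width: 0.0103
12.1 [0.5477 0.2398 0.1483] [3.1401e+00 1.6000e-03 6.0000e-04] [-5.9 -7.2  4. ] [-2.19  2.01  0.01] 0.010262728822834391 [-0.35  0.55 -0.23  1.72  0.15  0.9  -2.21]
barfoot [[282.06865336 196.27162155]]
```

View pics/z2.png

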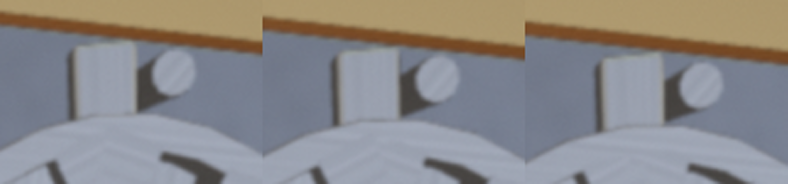

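View pics/side_k.png

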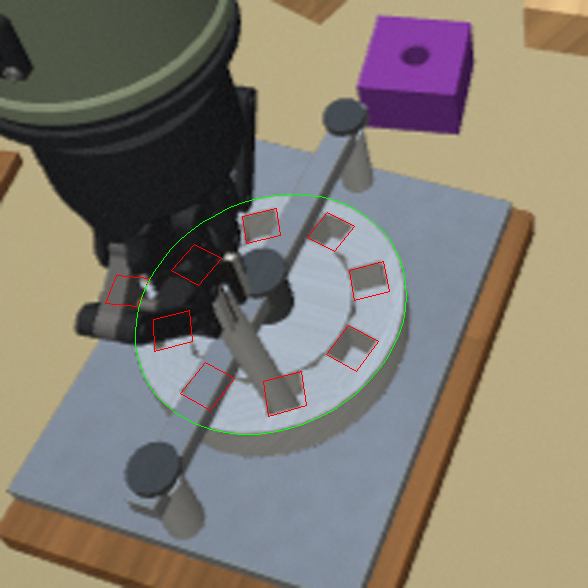

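```bash
python3 -m creep '[{"rx":0,"ry":0,"rz":0,"tx":-2,"ty":0.8,"tz":0,"hand":1},{"rx":0,"ry":0,"rz":0,"tx":-3.5,"ty":1.5,"tz":0,"hand":1},{"rx":0,"ry":0,"rz":0,"tx":-3.5,"ty":1.5,"tz":0,"hand":1}]' 120
python3 -m creep '[{"rx":0,"ry":0,"rz":0,"tx":0,"ty":0,"tz":-10,"hand":1},{"rx":0,"ry":0,"rz":0,"tx":0,"ty":0,"tz":-25,"hand":1},{"rx":0,"ry":0,"rz":0,"tx":0,"ty":0,"tz":-50,"hand":1},{"rx":0,"ry":0,"rz":0,"tx":-20,"ty":20,"tz":-54,"hand":1},{"rx":0,"ry":0,"rz":0,"tx":-40,"ty":60,"tz":-54,"hand":1},{"rx":0,"ry":0,"rz":0,"tx":-50,"ty":100,"tz":-54,"hand":1},{"rx":0,"ry":0,"rz":0,"tx":-60,"ty":140,"tz":-54,"hand":1},{"rx":0,"ry":0,"rz":0,"tx":-70,"ty":180,"tz":-54,"hand":1}]' 120
python3 look.py l 0 wrist side top
```

```text
clock: 12.5
position: [0.5443, 0.2389, 0.1484]
tool_rot: [3.141, 0.001, 0.001]
force: [-4.5, -3.8, 0.1]
grip_width: 0.0101
clock: 13.3
position: [0.4753, 0.0582, 0.2033]
tool_rot: [-3.141, -0.003, 0.001]
force: [1.3, -0.7, -1.9]
grip_width: 0.0101
13.3 [0.4753 0.0582 0.2033] [-3.1406e+00 -2.7000e-03  1.5000e-03] [ 1.3 -0.7 -1.9] [-0.06 -0.05  0.03] 0.010135439219346124 [-0.07  0.29 -0.22  1.97  0.08  0.89 -1.9 ]
barfoot [[282.30933726 196.68228701]]
```

View pics/side_l.png

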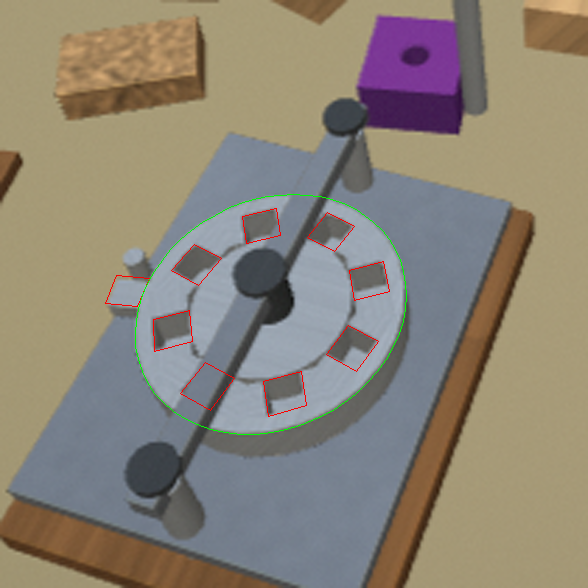

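View pics/top_lr.png

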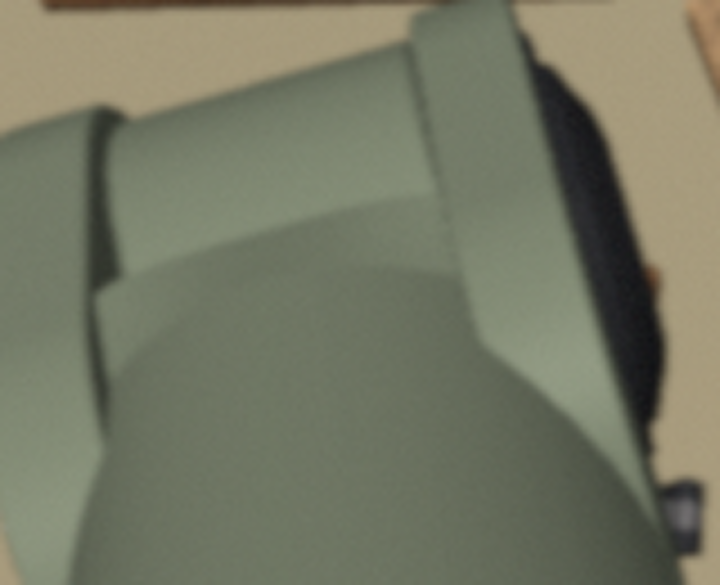

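View pics/wrist_l.png

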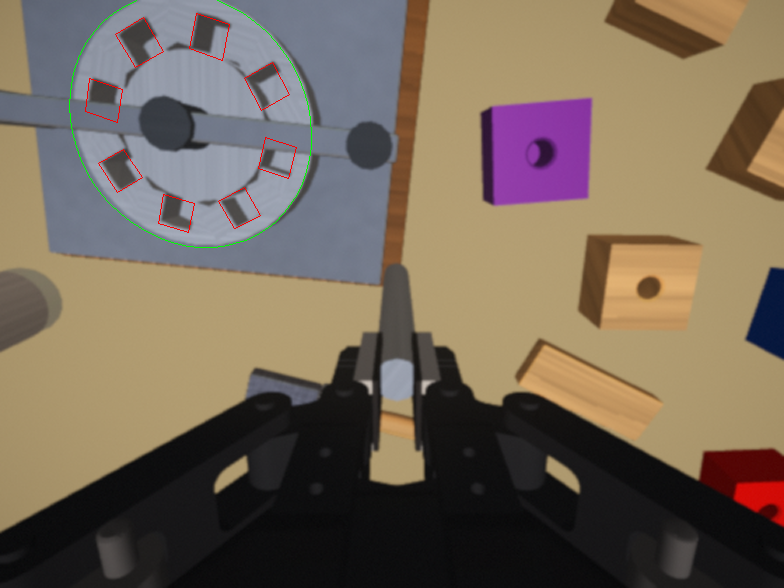

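Run:
```python
import cv2,numpy as np
A=[cv2.imread(f"pics/wrist_{n}r.png")[240:400,340:450] for n in "afl"]
B=cv2.imread("pics/side_lr.png")[240:320,90:170]
A=cv2.resize(np.hstack(A),None,fx=1.7,fy=1.7);B=cv2.resize(B,(A.shape[0]*80//80,A.shape[0]),interpolation=cv2.INTER_CUBIC)
im=np.hstack([A,B]);print(im.shape);cv2.imwrite("pics/z3.png",im[:,:840] if im.shape[1]<=800 else cv2.resize(im,(800,im.shape[0]*800//im.shape[1])))
```

```text
(272, 833, 3)
```

View pics/z3.png

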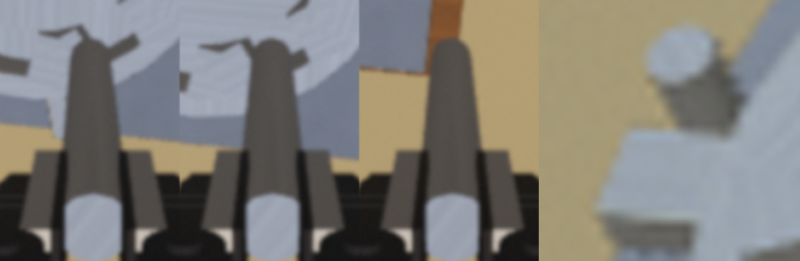

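```bash
python3 -m creep '[{"rx":0,"ry":0,"rz":0,"tx":-6,"ty":40,"tz":0,"hand":1},{"rx":0,"ry":0,"rz":0,"tx":-12,"ty":80,"tz":0,"hand":1},{"rx":0,"ry":0,"rz":0,"tx":-18,"ty":120,"tz":0,"hand":1},{"rx":0,"ry":0,"rz":0,"tx":-24,"ty":160,"tz":0,"hand":1},{"rx":0,"ry":0,"rz":0,"tx":-29,"ty":198,"tz":0,"hand":1},{"rx":0,"ry":0,"rz":0,"tx":-29,"ty":198,"tz":0,"hand":1},{"rx":0,"ry":0,"rz":0,"tx":-29,"ty":198,"tz":0,"hand":1}]' 120
python3 look.py m 0 wrist top side
```

```text
clock: 14.15
position: [0.4472, -0.1388, 0.2029]
tool_rot: [-3.141, -0.002, 0.0]
force: [0.5, 0.2, -1.8]
grip_width: 0.0105
14.15 [ 0.4472 -0.1388  0.2029] [-3.1414e+00 -1.7000e-03  4.0000e-04] [ 0.5  0.2 -1.8] [ 0.   -0.03  0.05] 0.010481840134314547 [ 0.27  0.27 -0.12  1.99  0.04  0.87 -1.44]
barfoot [[282.23621615 196.59007553]]
```

View pics/wrist_m.png

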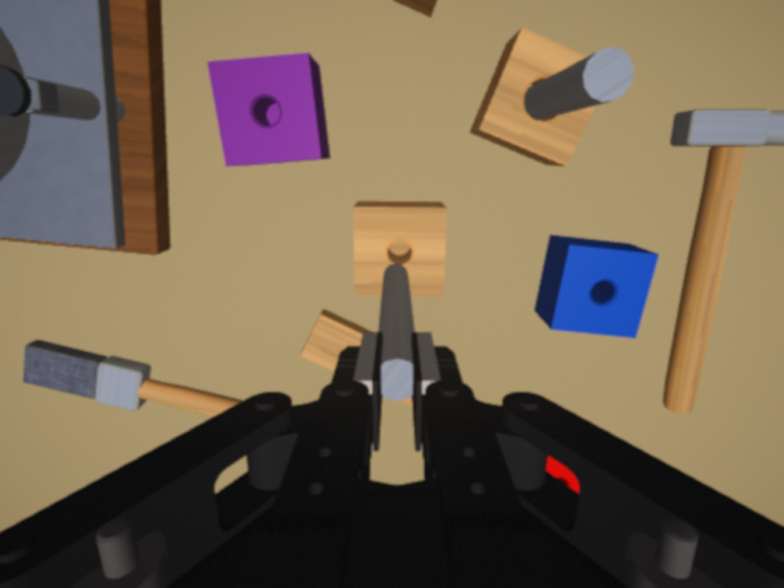

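View pics/top_mr.png

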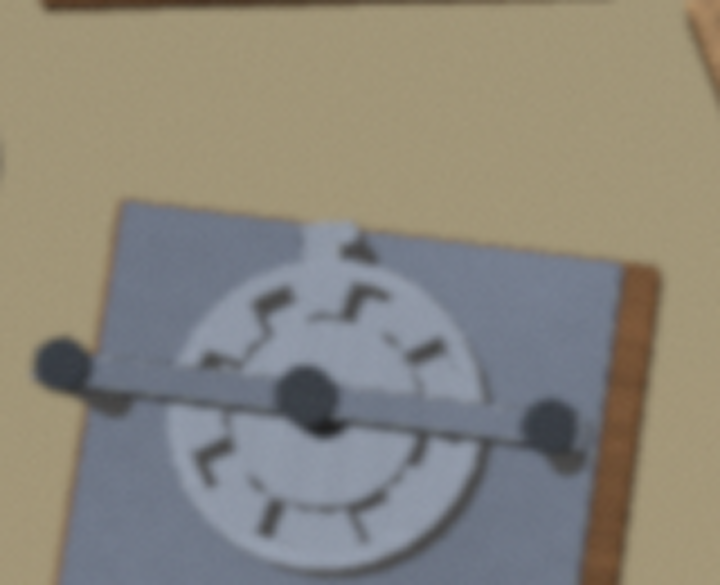

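Run:
```python
from h import *
s=bot.observe();f=viewer.grab_frame("wrist");c=cam(f,s);print(s["position"],s["tool_rot"])
g=cv2.resize(f["pixels"][130:220,230:340],None,fx=6,fy=6,interpolation=cv2.INTER_CUBIC);cv2.imwrite("pics/z4.png",g)
for uv in[(285.0,179.5)]: print(unproj(c,uv,.045))
for n in["side"]:
    f=viewer.grab_frame(n);cv2.imwrite("pics/z5.png",cv2.resize(f["pixels"][110:230,230:340],None,fx=5,fy=5,interpolation=cv2.INTER_CUBIC))
```

```text
[ 0.44689537 -0.13769013  0.20262141] [-3.14124002e+00 -8.71647505e-04  2.97735052e-03]
[ 0.44589209 -0.1404841   0.045     ]
```

View pics/z4.png

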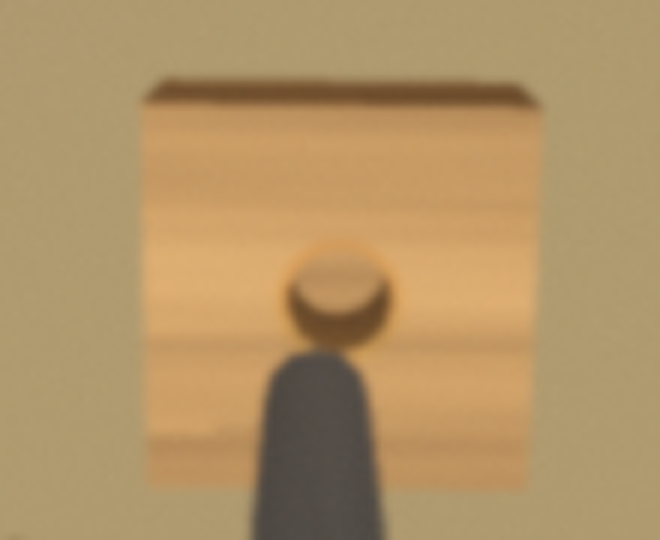

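View pics/z5.png

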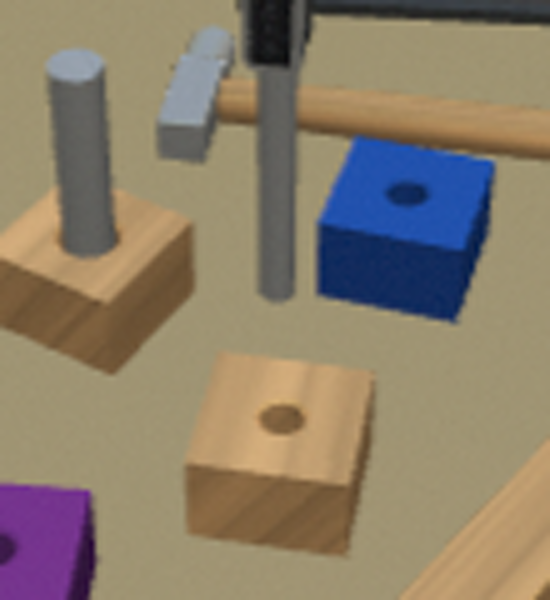

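Run:
```python
from h import *
C=np.load("cams.npy",allow_pickle=True).item()
s=bot.observe();f=viewer.grab_frame("wrist");c=cam(f,s);print(s["position"],s["tool_rot"])
print(unproj(c,(286.25,178.4),.045), proj(c,[s["position"]+[0,0,-.084]]))
print("bar foot y est", unproj(c,(282.6,196),s["position"][2]-.084))
print(unproj(C["side"],(230+282.5/5-.5,110+419/5-.5),.045), unproj(C["side"],(230+278.5/5-.5,110+289/5-.5),s["position"][2]-.084))
```

```text
[ 0.44658384 -0.13798051  0.2025143 ] [-3.14139301e+00 -4.16259621e-04  2.73347143e-03]
[ 0.44674112 -0.14213296  0.045     ] [[282.23179996 196.46080013]]
bar foot y est [ 0.44698939 -0.13829114  0.1185143 ]
[ 0.44442082 -0.13972032  0.045     ] [ 0.44650655 -0.13918351  0.1185143 ]
```

```bash
python3 -m creep '[{"rx":0,"ry":0,"rz":0,"tx":-1.8,"ty":4,"tz":0,"hand":1},{"rx":0,"ry":0,"rz":0,"tx":-1.8,"ty":4,"tz":30,"hand":1},{"rx":0,"ry":0,"rz":0,"tx":-1.8,"ty":4,"tz":60,"hand":1},{"rx":0,"ry":0,"rz":0,"tx":-1.8,"ty":4,"tz":66,"hand":1},{"rx":0,"ry":0,"rz":0,"tx":-1.8,"ty":4,"tz":66,"hand":1},{"rx":0,"ry":0,"rz":0,"tx":-1.8,"ty":4,"tz":66,"hand":1}]' 120
python3 - <<'E'
from h import *
s=bot.observe();f=viewer.grab_frame("wrist");print(s["position"],s["force"])
g=cv2.resize(f["pixels"][130:220,230:340],None,fx=4.5,fy=4.5,interpolation=cv2.INTER_CUBIC)
f=viewer.grab_frame("side");h=cv2.resize(f["pixels"][145:230,250:320],None,fx=4.5*90/85,fy=4.5*90/85,interpolation=cv2.INTER_CUBIC)[:405]
cv2.imwrite("pics/z6.png",np.hstack([g,h[:g.shape[0]]]))
E
```

```text
clock: 15.05
position: [0.4449, -0.1432, 0.1374]
tool_rot: [3.141, -0.001, 0.001]
force: [0.3, -0.3, -0.8]
grip_width: 0.0103
[ 0.44486707 -0.14318944  0.13744197] [ 0.29895327 -0.25712661 -0.7821834 ]
```

View pics/z6.png

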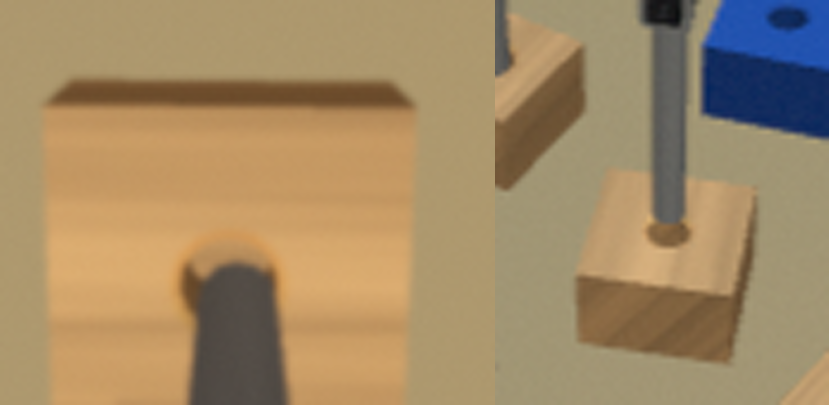

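```bash
python3 -m creep '[{"rx":0,"ry":0,"rz":0,"tx":0,"ty":-1.4,"tz":0,"hand":1},{"rx":0,"ry":0,"rz":0,"tx":0,"ty":-1.4,"tz":5,"hand":1},{"rx":0,"ry":0,"rz":0,"tx":0,"ty":-1.4,"tz":10,"hand":1},{"rx":0,"ry":0,"rz":0,"tx":0,"ty":-1.4,"tz":15,"hand":1}]' 120
python3 - <<'E'
from h import *
s=bot.observe();f=viewer.grab_frame("wrist");print(s["position"],s["force"])
g=cv2.resize(f["pixels"][130:220,230:340],None,fx=4.5,fy=4.5,interpolation=cv2.INTER_CUBIC)
f=viewer.grab_frame("side");h=cv2.resize(f["pixels"][145:230,250:320],None,fx=4.5*90/85,fy=4.5*90/85,interpolation=cv2.INTER_CUBIC)[:405]
cv2.imwrite("pics/z7.png",np.hstack([g,h[:g.shape[0]]]))
E
```

```text
clock: 15.55
position: [0.4442, -0.1416, 0.1209]
tool_rot: [-3.142, 0.0, 0.001]
force: [0.0, 0.4, -0.7]
grip_width: 0.0103
[ 0.44422055 -0.14162434  0.1209381 ] [ 0.04105307  0.35103375 -0.66634014]
```

View pics/z7.png

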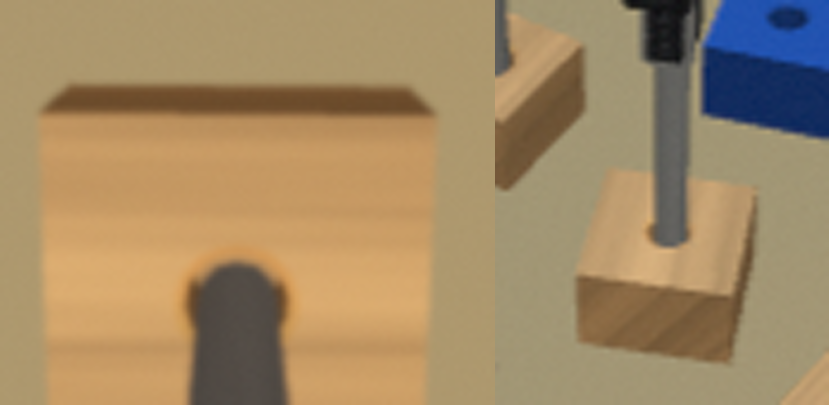

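The bar's foot is in the hole, centred at about (238,300) in the left crop, with no contact force. I'll lower it the rest of the way.

```bash
python3 -m creep '[{"rx":0,"ry":0,"rz":0,"tx":0,"ty":0,"tz":8,"hand":1},{"rx":0,"ry":0,"rz":0,"tx":0,"ty":0,"tz":16,"hand":1},{"rx":0,"ry":0,"rz":0,"tx":0,"ty":0,"tz":22,"hand":1},{"rx":0,"ry":0,"rz":0,"tx":0,"ty":0,"tz":25,"hand":1},{"rx":0,"ry":0,"rz":0,"tx":0,"ty":0,"tz":26,"hand":1},{"rx":0,"ry":0,"rz":0,"tx":0,"ty":0,"tz":26,"hand":1}]' 60
```

```text
clock: 16.25
position: [0.4443, -0.1416, 0.0953]
tool_rot: [-3.142, 0.0, 0.001]
force: [-0.4, 0.8, -1.4]
grip_width: 0.01
```

```bash
python3 -m creep '[{"rx":0,"ry":0,"rz":0,"tx":0,"ty":0,"tz":1,"hand":1},{"rx":0,"ry":0,"rz":0,"tx":0,"ty":0,"tz":1,"hand":0},{"rx":0,"ry":0,"rz":0,"tx":0,"ty":0,"tz":1,"hand":-0.5},{"rx":0,"ry":0,"rz":0,"tx":0,"ty":0,"tz":1,"hand":-0.5},{"rx":0,"ry":0,"rz":0,"tx":0,"ty":0,"tz":1,"hand":-0.5}]' 60
python3 -m creep '[{"rx":0,"ry":0,"rz":0,"tx":0,"ty":0,"tz":-20,"hand":-0.5},{"rx":0,"ry":0,"rz":0,"tx":0,"ty":0,"tz":-60,"hand":-0.5},{"rx":0,"ry":0,"rz":0,"tx":0,"ty":0,"tz":-100,"hand":-0.5},{"rx":0,"ry":0,"rz":0,"tx":0,"ty":0,"tz":-130,"hand":-0.5},{"rx":0,"ry":0,"rz":0,"tx":0,"ty":40,"tz":-130,"hand":-0.5},{"rx":0,"ry":0,"rz":0,"tx":-10,"ty":80,"tz":-130,"hand":-0.5},{"rx":0,"ry":0,"rz":0,"tx":-20,"ty":120,"tz":-130,"hand":-0.5},{"rx":0,"ry":0,"rz":0,"tx":-30,"ty":160,"tz":-130,"hand":-0.5}]' 60
python3 look.py n 0 side top
python3 - <<'E'
from h import *
for n in("side","top"): cv2.imwrite(f"pics/{n}_end.png",viewer.grab_frame(n)["pixels"])
E
```

```text
clock: 16.75
position: [0.4444, -0.1416, 0.0945]
tool_rot: [3.142, -0.0, 0.001]
force: [-0.4, -0.5, 0.1]
grip_width: 0.0642
clock: 17.55
position: [0.4138, -0.3032, 0.2246]
tool_rot: [3.141, -0.0, 0.001]
force: [0.6, -0.1, 0.4]
grip_width: 0.0638
17.55 [ 0.4138 -0.3032  0.2246] [ 3.1414e+00 -3.0000e-04  1.2000e-03] [ 0.6 -0.1  0.4] [ 0.03 -0.1   0.02] 0.0637637736924473 [ 0.54  0.32 -0.03  1.87  0.01  0.96 -1.06]
```

View pics/side_end.png

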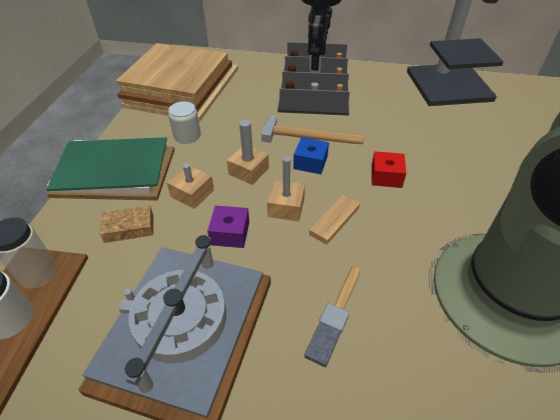

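View pics/side_n.png

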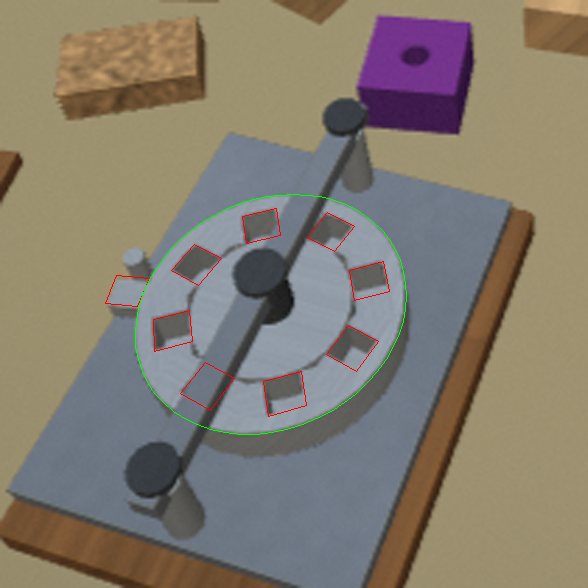

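View pics/top_end.png

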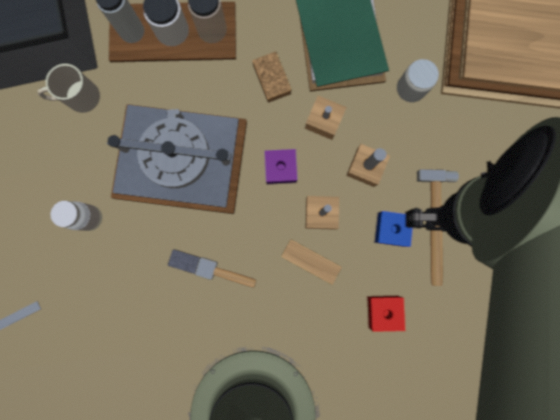

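Run:
```python
from h import *
C=np.load("cams.npy",allow_pickle=True).item()
out=[]
yaw=-.102;ax=np.array([.5608,.1862])
for n in("side","top"):
    im=cv2.imread(f"pics/{n}_end.png")
    X,Y=np.meshgrid(np.arange(.06,.11,.000125),np.arange(.035,-.02,-.000125))
    P=np.c_[ax[0]+X.ravel()*np.cos(yaw)-Y.ravel()*np.sin(yaw),ax[1]+X.ravel()*np.sin(yaw)+Y.ravel()*np.cos(yaw),0*X.ravel()+.086]
    p=proj(C[n],P).astype(np.float32).reshape(*X.shape,2)
    r=cv2.remap(im,p[...,0],p[...,1],cv2.INTER_CUBIC)
    v=lambda x,y:(int((x-.06)/.000125),int((.035-y)/.000125))
    cv2.circle(r,v(.084,0),48,(0,0,255),1)
    cs=[]
    a=np.radians(10.5);R=np.array([[np.cos(a),-np.sin(a)],[np.sin(a),np.cos(a)]])
    q=[v(*(R@np.array(c))) for c in((.075,.009),(.094,.009),(.094,-.009),(.075,-.009))]
    cv2.polylines(r,[np.array(q)],True,(0,255,0),1); out.append(r)
cv2.imwrite("pics/rect.png",np.hstack(out)[:,:800])
```

```text
(no output)
```

View pics/rect.png

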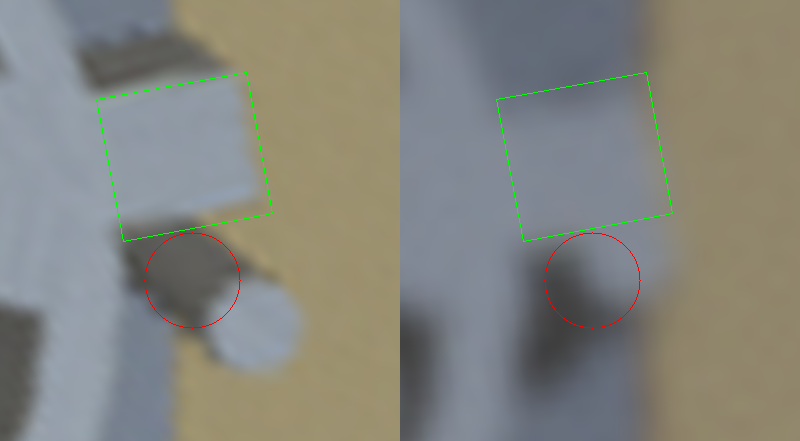

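Run:
```python
from h import *
f=viewer.grab_frame("wrist")
yaw=-.102;ax=np.array([.5608,.1862]);out=[]
for n,pos,rot in[("g",[.5302,.2323,.1483],[-3.1415,.0003,.0009]),("h",[.5394,.2371,.1484],[-3.1414,0,.0008]),("i",[.5445,.2389,.1484],[3.1408,.0007,.0006]),("j",[.5461,.2393,.1483],[3.1404,.0012,.0006]),("k",[.5477,.2398,.1483],[3.1401,.0016,.0006])]:
    im=cv2.imread(f"pics/wrist_{n}r.png")
    c=cam(f,{"tool_rot":rot,"position":np.array(pos)})
    X,Y=np.meshgrid(np.arange(.03,.105,.00025),np.arange(.05,-.03,-.00025))
    P=np.c_[ax[0]+X.ravel()*np.cos(yaw)-Y.ravel()*np.sin(yaw),ax[1]+X.ravel()*np.sin(yaw)+Y.ravel()*np.cos(yaw),0*X.ravel()+.086]
    p=((proj(c,P)+.5)*1.4-.5).astype(np.float32).reshape(*X.shape,2)
    r=cv2.remap(im,p[...,0],p[...,1],cv2.INTER_CUBIC)
    g=cv2.cvtColor(r,cv2.COLOR_BGR2GRAY).astype(float)
    # polar sample at r=.055 ring: hole-edge signal
    th=np.radians(np.arange(-30,75,.1));rr=np.arange(.05,.06,.0005)
    out.append(r)
    px=((rr[:,None]*np.cos(th)-.03)/.00025).astype(np.float32);py=((.05-rr[:,None]*np.sin(th))/.00025).astype(np.float32)
    sig=cv2.remap(g.astype(np.float32),px,py,cv2.INTER_LINEAR).mean(0)
    if n=="g": ref=None
    rr=np.arange(.080,.088,.0005)
    px=((rr[:,None]*np.cos(th)-.03)/.00025).astype(np.float32);py=((.05-rr[:,None]*np.sin(th))/.00025).astype(np.float32)
    s2=cv2.GaussianBlur(cv2.remap(g.astype(np.float32),px,py,cv2.INTER_LINEAR).mean(0).reshape(1,-1),(0,0),5).ravel()
    d=np.gradient(s2); m=(np.degrees(th)>-2)&(np.degrees(th)<20)
    i=np.argmax(np.where(m,d,-9)); m2=(np.degrees(th)>8)&(np.degrees(th)<40); j=np.argmin(np.where(m2,d,9))
    print(n,"lug lower edge",np.degrees(th[i]).round(2),"upper",np.degrees(th[j]).round(2))
cv2.imwrite("pics/rw.png",np.hstack(out)[100:280:,:][:, :1500][:, ::1] if 0 else cv2.resize(np.hstack(out[1:]),(800,213)))
```

```text
g lug lower edge 15.2 upper 26.7
h lug lower edge 5.0 upper 16.8
i lug lower edge 3.8 upper 15.7
j lug lower edge 4.0 upper 15.7
k lug lower edge 3.8 upper 15.7
```

View pics/rw.png

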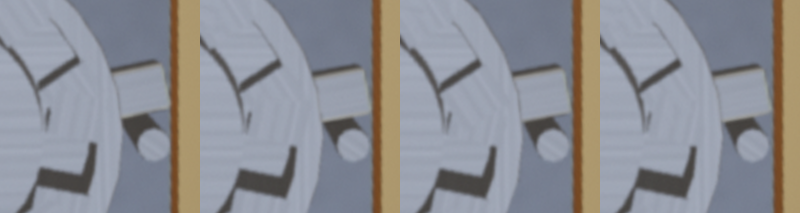

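The lug stayed at the same angle (3.8° to 15.7°) across three readings while the bar was pushed a further 3 mm and the force rose. That means it is against the rigid stop, so I'm handing the job in.

Run:
```python
from workcell import bot
print(bot.observe()["clock"]); print(bot.job_done())
```

```text
17.8
the job is handed in; nothing more can be done
None
```

The collar is tight against the stop pin and the long slim bar is back upright in its own block. I handed the job in at 17.8 s with the gripper open and clear of everything. No verdict is reported.

- **What I did:** I turned the collar clockwise about 184° with the bar alone, in two pushes. Each push was about 92°, on the robot's side of the yoke, and I lifted the bar to a new hole in between.
- **Collar at the stop:** On the last push, the lug stopped moving. Its edges read the same in three wrist pictures (about 3.8° and 15.7°, against 4.4° and 16.6° expected) while I pushed the bar about 3 mm further. The push force rose from about 3 N to about 8 N.
- **Bar returned:** The last side and top pictures show the bar standing in its block. It went in with almost no contact force.
- **Checks that disagreed:** Reprojecting the side picture put one lug edge about 2 mm off its predicted place, though the opposite edge matched. The top picture is too coarse to settle it, so I went by the force and the unchanged lug angle. Before putting the bar back, the side and wrist pictures differed by about 3 mm in y on how far the foot was from the block's hole. I used the wrist view and corrected about 1.4 mm just above the hole.

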